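Grease the scanning-gantry guide: lock the carriage, snap the gun on, hold the stroke

ROBOT

A 6-joint arm with a two-finger parallel gripper is mounted at the origin on the work surface. World frame = base frame: x ahead of the robot, y to its left, z up, the work surface at z = 0. Lengths are in m, angles in rad, forces in N, time in s.
With the tool pointing down it reaches from about 0.4 to 0.825 m from the base axis. Payload 7 kg.
Tool frame: the origin (TCP) lies at the very end of the fingers, on their centre line; the grasp point (between the pads) lies 19 mm behind it; x points along the fingers, y is the direction in which the jaws open and shut, and the axes are right-handed (so a half turn about x gives the same grasp; the last joint's range is limited). The gripper opens to 88 mm and grips with 3 to 60 N. Pads are 19 mm wide; open, the fingers measure 130 mm over their backs; the gripper's body (78 mm by 193 mm) begins 47 mm behind the grasp point.
Start: joints at [-1.037, 0.359, 0.012, 0, -1.224, -0.288], TCP at [0.164, -0.655, 0.227] pointing down, gripper open.
Joint ranges: [-3.07, 3.07], [-1.43, 2.12], [-1.02, 1.25], [-3.03, 1.67], [-3.05, -0], [-3.03, 3.03]. Speed limits (rad/s): [2.39, 2.39, 3.01, 3.14, 3.14, 3.14].

INTERFACE

Orientations are given as [roll, pitch, yaw] about the fixed x, y, z axes, in that order (R = Rz(yaw) Ry(pitch) Rx(roll)).
In Python, from station import arm, cams gives the robot as it stands. The module is installed in compiled form; this text tells all that it offers.
- The arm moves only by the tool carry_out, never from a script. Its argument "deltas" is a list of rows, each a list of 6 numbers: the shift along the tool's x, y, z in units of 0.04 m (1.0 is 0.04 m), then the turn, a rotation vector about the tool's x, y, z in units of 4 degrees (1.0 is 4 degrees). In form: [[tx, ty, tz, ax, ay, az], ...]. A call has 1 to 5 rows; each row shifts and turns the pose as measured when the row begins, along the tool's axes as they then stand; what a row does not reach is not made up. A row lasts 1/10 s, in which the tool goes at most 50 mm and 8.59 degrees, less where a joint would pass 70% of its speed; a pose out of reach is approached as far as the arm can. A call with a number of a shift or a turn outside -1 to 1 is refused whole. A call with a gripper value outside its range is refused whole. "hand" is the closure, from 0 (fully open) to 1 (shut), set as the call begins (left out, the last holds). The fingers move at their own pace and stop on an object; "newtons" is the grip in N (left out, the last holds). Time passes only in rows, so rows that do not move let the fingers close. It gives the time, the measured TCP pose, the force and the opening at its end, in the units of the state.
- arm.get_state(): the state, without advancing time (a new reading comes with each control period).
- cams.grab_frame(name): name is "scene" or "top" or "wrist"; returns a dict with "pixels" (384x512x3 uint8, red, green, blue), "fx", "fy", "cx", "cy" (pixels), "T" (4x4, takes a point from camera to world coordinates); the wrist camera has in their place "hand_eye" (4x4, takes a point from camera to tool coordinates, whose origin is the TCP and whose axes are the tool frame's). Camera axes: x right, y up, looking along -z (the intrinsics and any distortion apply to the point x, -y, -z); pixel columns grow to the right and rows downward; lengths in m; the calibration is good to about 2 mm. A picture is of the moment at which its call begins: read the wrist's pose just before it. There is no depth.
- arm.job_done(): hands the job in, once; it reports no verdict.
The state is a dict: "t": time; "q": joint angles; "qd": joint speeds; "joint_efforts": joint torques, N m; "eef_pos": TCP position; "ee_rot": TCP orientation; "force": force on the tool from outside, world axes, zero at the start; "moment": the same for the moment, N m; "width": finger opening in m.
Only numpy, scipy, OpenCV 4.12 (cv2) and the standard library are available. Lean on these libraries where they do the work, as an engineer would, in place of code of your own. Each camera call takes 0.05 s, during which the arm holds its last target.

TASK

The microscope's linear guide is out on the desk for greasing. Fold the red lever of the rail clamp fully down so that the carriage is locked where it stands, then take the push-type grease gun with the red rings out of its stand, press its coupler squarely onto the leaning grease nipple until it snaps over the ball, and go on pushing until the sprung nozzle is in to its stop. Finish while still holding the gun there, pushed in and square on the nipple; leave the blue-ringed gun and everything else on the desk where it is.

Things in the scene. Friction and masses are not known exactly. Their poses are not given: they have to be found in the camera images.
- axis: linear guide lying flat on the desk: black base plate 120 x 360 x 20 mm with a steel rail 23 mm wide along its middle, rail top 42 mm above the desk, end stops up to 50 mm high. Does not move. Origin: centre of the underside; x across the rail, y along the rail, z up.
- carriage: steel carriage on the rail, the nipple at its -y end, the clamp at its +y end. Origin: level with the desk, under the middle of the bearing block; axes as axis, y along the rail; it may stand up to 70 mm from mid-rail. 70 mm across, -61 to +73 mm along y, top 58 mm above the desk. Slides at little more than 1 N until clamped, so pushing the leaning nipple would drive it away.
- clamp_lever (a joint): angle in rad of the rail clamp's lever: 0 = folded fully down, locked (level, towards the axis's -x), grows as it swings up, stop 1.25. Stays where it is left. Needs about 0.1 N m; an over-centre cam bites in the last 0.25 rad (up to about 0.4 N m) until the lever passes 0.1 rad, then it stays shut.
- lever_pivot (a point): on the clamp lever's pivot, mid-width, 68 mm above the desk, at the carriage's +y end; moves with the carriage. Axes as axis, y is the pivot. The lever, 14 mm wide, at angle a points along (-cos a, 0, sin a) and reaches 81 mm from the pivot; its outer part, from 47 mm, is a red pad 18 mm wide; the pad's upper face, to be pushed, stands 10 mm off the pivot axis. Two cheeks there: 73 mm high.
- lever_grip (a point): on the lever's upper face in the middle of its red grip pad, 62 mm from the pivot: push here, square to the lever. x points along the lever back to the pivot, z out of its upper face.
- nipple (a point): brass grease nipple at the -y end of the carriage, leaning 30 degrees from vertical towards the axis's -y. This point: the centre of its ball head (10 mm diameter), about 81 mm above the desk. z: the nipple's own axis, outwards. Its neck is 5.6 mm thick and is free for 12 mm below the ball centre.
- stand: black block 150 x 60 x 50 mm high on the desk with two bores 25 mm wide, 46 mm deep, 90 mm apart along its x (at -45 and +45 mm from the middle); each gun hangs in one of them, nozzle down. Does not move. Origin: centre of the underside.
- gun: push-type grease gun with RED rings, about 0.32 kg, upright in either bore of the stand. Origin: centre of the barrel's front (lower) face, which rests on the stand's top; z: its axis, to the rear. Barrel 30 mm in diameter to z = 72 mm; octagonal rear grip, 28 mm across flats, z = 70 to 113 mm (flats face x, y and the diagonals), red disc to 115 mm. Sprung nozzle sticks out 40 mm below.
- nozzle (a joint): how far in m the gun's nozzle is pushed into its barrel: 0 = out, 0.012 = stop. Its spring pushes with 10 N at the start and 14.8 N at the stop.
- coupler (a point): centre of the ball seat in the coupler (19 mm outside, 12 mm bore) at the nozzle's tip, 32 mm in front of the barrel's front face with the nozzle out; z: the gun's axis, to the rear. Mouth 8 mm in front of this point. Four sprung jaws give way at 5 to 10 N and snap over the ball; snapped on, this point and the ball's centre coincide within 1 mm, then the nozzle spring yields.
- gun_blue: like the other gun but with BLUE rings and another grease: not to be used. In the other bore of the stand. Same origin and sizes.
- mouse: black computer mouse 105 x 60 x 33 mm. Origin: centre of the underside.
- vial_a: small glass sample vial with white cap, 26 mm in diameter, 48 mm high. Origin: centre of the underside.
- vial_b: a second such vial.
- screwdriver: screwdriver about 170 mm long (red handle) lying on the desk. Origin: under its middle.
- tin: yellow jar 60 mm in diameter, 55 mm high. Origin: centre of the underside.
- parts_tray: blue tray of small spares, 90 x 130 x 30 mm. Origin: centre of the underside.

How it is judged:
By the outcome, as a careful person would: the job done as asked, in the order asked, and still so for the second after the job is handed in, while the arm keeps its last pose, push and grip.
It also fails if it takes over 51 s, if anything falls off the work surface, if the arm or the gripper's body presses on something with over 40 N, if the wrist force passes 120 N, or if a joint passes its speed limit or range.

## Working session

There is one attempt and no reset: what is moved stays moved. The work goes in short steps, Python scripts to look and compute and a tool call to move; the robot and the scene stay as the last step left them, time stands still between calls to the robot, and variables do not carry over. Pictures are saved under pics/ and viewed, and the job is handed in when it is done.

Besides the shell and the picture viewer there is one more tool, called by a JSON object that holds its "fn" and its "kwargs". carry_out: Moves the arm, as the interface text tells. Shifts and turns lie within -1 to 1; 1 stands for 0.04 m of shift or 4 degrees of turn. Its arguments: {"type":"object","properties":{"deltas":{"type":"array","items":{"type":"array","items":{"type":"number","minimum":-1,"maximum":1}}},"hand":{"type":"number"},"newtons":{"type":"number"}},"required":["deltas"]}

```bash
mkdir -p pics; ls; python3 - <<'E'
from station import arm, cams
import cv2
print(arm.get_state())
for n in ["scene","top","wrist"]:
    f=cams.grab_frame(n)
    cv2.imwrite(f"pics/{n}0.png",f["pixels"][:,:,::-1])
    print(n,{k:v for k,v in f.items() if k!="pixels"})
E
```

```text
pics
{'t': 0.0, 'q': array([-1.03690325e+00,  3.59392922e-01,  1.10635068e-02, -3.48286547e-04,
       -1.22410818e+00, -2.88070242e-01]), 'qd': array([-3.14828214e-04,  2.07631149e-04, -3.56405224e-04, -4.73558807e-05,
        1.24231831e-03,  9.74597237e-04]), 'joint_efforts': array([-8.65404490e-04, -5.82717061e+01,  2.93041921e+01,  6.99676797e+00,
        6.67884975e-03, -1.17167656e-04]), 'eef_pos': array([ 0.16409774, -0.65424319,  0.22562115]), 'ee_rot': array([1.66199075, 1.56912271, 1.90769498]), 'force': array([ 0.1757086 , -0.50192096,  0.18193918]), 'moment': array([-0.04357539,  0.00130741, -0.03893023]), 'width': 0.08732094359053102}
scene {'fx': 403.144992774259, 'fy': 403.144992774259, 'cx': 263.949328040765, 'cy': 193.7500823708635, 'T': array([[ 0.20078227, -0.60240447,  0.77252529,  1.44268502],
       [ 0.97951016,  0.11081656, -0.16816521, -0.23323395],
       [ 0.01569488,  0.79046097,  0.6123113 ,  0.77991252],
       [ 0.        ,  0.        ,  0.        ,  1.        ]])}
top {'fx': 460.65630436280566, 'fy': 460.65630436280566, 'cx': 255.8585397803512, 'cy': 200.85420365091733, 'T': array([[-0.02014697,  0.99564145, -0.09106158,  0.48019987],
       [-0.99978782, -0.02045388, -0.00243832, -0.06975426],
       [-0.00429026,  0.09099313,  0.99584228,  1.21853892],
       [ 0.        ,  0.        ,  0.        ,  1.        ]])}
wrist {'fx': 319.3598532043462, 'fy': 319.3598532043462, 'cx': 253.7134754713416, 'cy': 189.66551395505724, 'hand_eye': array([[-4.86914624e-04,  2.67712332e-01, -9.63498765e-01,
        -1.57681407e-01],
       [ 9.99999506e-01,  9.64959689e-04, -2.37242416e-04,
        -3.39658546e-04],
       [ 8.66224748e-04, -9.63498405e-01, -2.67712670e-01,
        -7.29154301e-02],
       [ 0.00000000e+00,  0.00000000e+00,  0.00000000e+00,
         1.00000000e+00]])}
```

View pics/scene0.png

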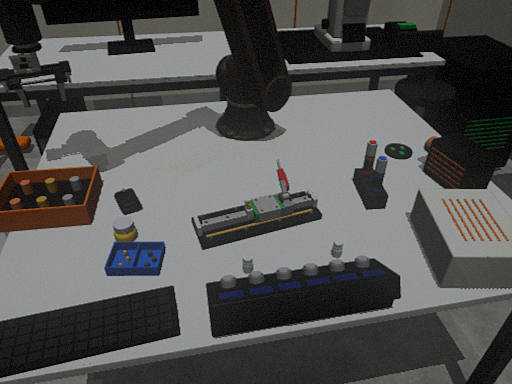

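View pics/top0.png

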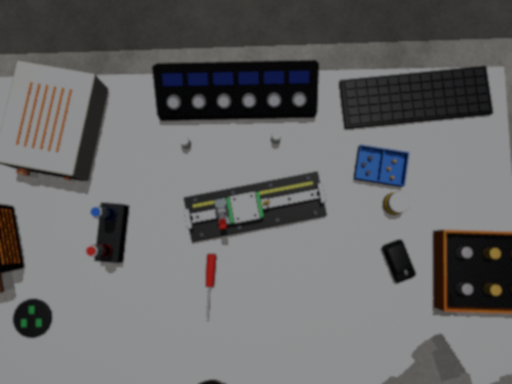

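View pics/wrist0.png

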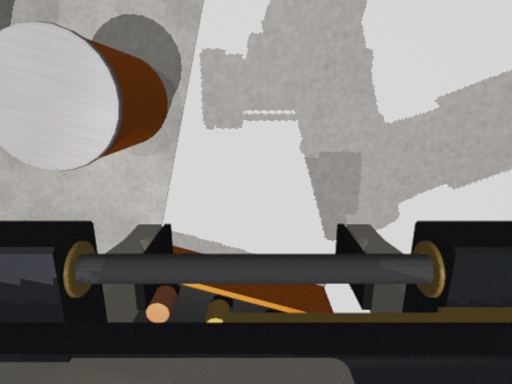

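The top view shows the guide at about (255,207), the carriage at (245,207), the red lever at (222,222) and the stand at (112,232). The red gun is at (91,251), the blue one at (96,212). I'll enlarge this area.

```bash
cat > h.py <<'E'
import numpy as np, cv2
from station import arm, cams
from scipy.spatial.transform import Rotation as Rn
def grab(n):
    s=arm.get_state(); f=cams.grab_frame(n)
    if n=="wrist":
        T=np.eye(4); T[:3,:3]=Rn.from_euler('xyz',s['ee_rot']).as_matrix(); T[:3,3]=s['eef_pos']
        f['T']=T@f['hand_eye']
    return f
def proj(f,p):
    T=f['T']; c=T[:3,:3].T@(np.asarray(p,float)-T[:3,3])
    return np.array([f['cx']+f['fx']*c[0]/-c[2], f['cy']+f['fy']*(-c[1])/-c[2]])
def ray(f,uv):
    d=np.array([(uv[0]-f['cx'])/f['fx'],-(uv[1]-f['cy'])/f['fy'],-1.]); d=f['T'][:3,:3]@d
    return f['T'][:3,3],d/np.linalg.norm(d)
def onz(f,uv,z):
    o,d=ray(f,uv); return o+d*(z-o[2])/d[2]
def tri(obs):
    A=np.zeros((3,3));b=np.zeros(3)
    for f,uv in obs:
        o,d=ray(f,uv);P=np.eye(3)-np.outer(d,d);A+=P;b+=P@o
    x=np.linalg.solve(A,b)
    return x,[np.round(proj(f,x)-uv,1) for f,uv in obs]
def crop(f,name,x0,y0,x1,y1,k):
    im=f['pixels'][y0:y1,x0:x1,::-1]
    im=cv2.resize(im,None,fx=k,fy=k,interpolation=cv2.INTER_CUBIC)
    cv2.imwrite('pics/'+name+'.png',im)
import pickle
def save(f,n): pickle.dump(f,open(n+'.pkl','wb'))
def load(n): return pickle.load(open(n+'.pkl','rb'))
E
python3 - <<'E'
from h import *
t=grab('top');s=grab('scene');save(t,'top');save(s,'scene')
crop(t,'t1',175,165,335,245,5)
crop(t,'t2',75,190,145,270,7)
crop(s,'s1',185,150,335,250,5)
crop(s,'s2',335,130,405,215,7)
E
```

```text
(no output)
```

View pics/t1.png

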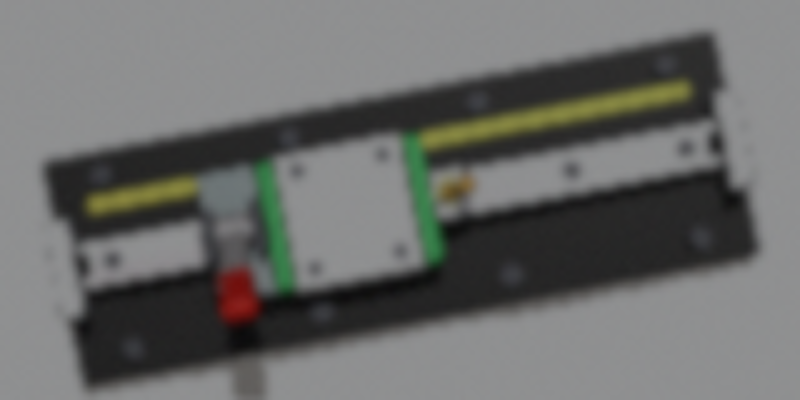

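View pics/t2.png

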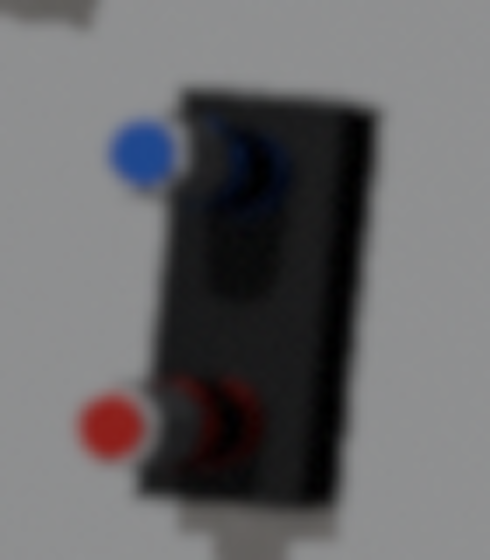

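View pics/s1.png

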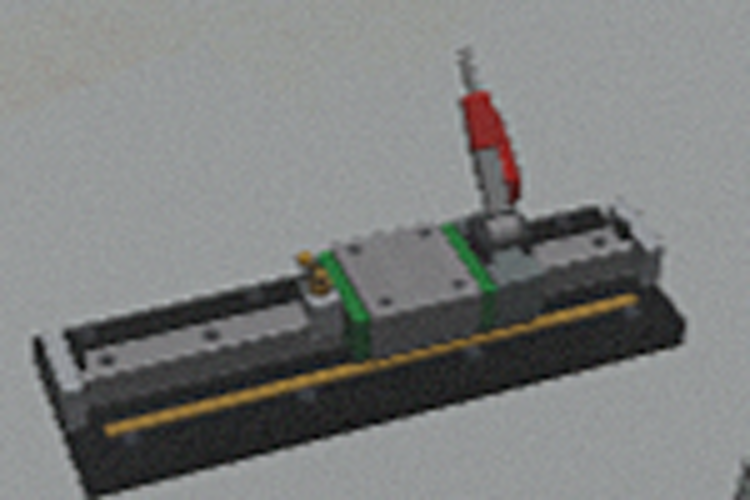

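View pics/s2.png

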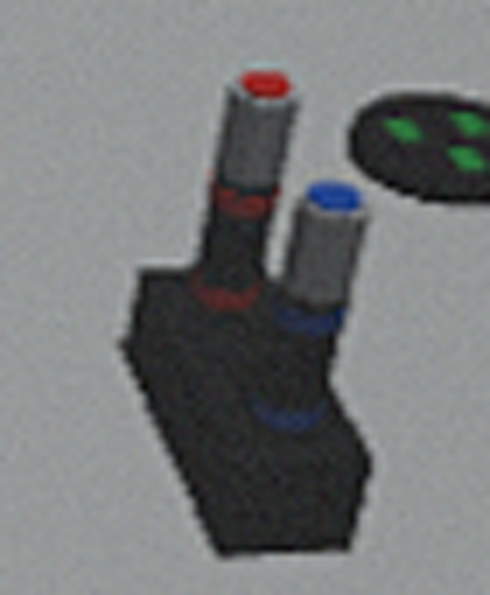

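```bash
cat >> h.py <<'E'
def c2p(c,x0,y0,k): return np.array([x0+(c[0]+.5)/k-.5, y0+(c[1]+.5)/k-.5])
E
python3 - <<'E'
from h import *
np.set_printoptions(precision=4,suppress=True)
t=load('top');s=load('scene')
T1=lambda a,b:c2p((a,b),175,165,5)
T2=lambda a,b:c2p((a,b),75,190,7)
S1=lambda a,b:c2p((a,b),185,150,5)
S2=lambda a,b:c2p((a,b),335,130,7)
TL,TR,BR,BL=[onz(t,T1(*c),.02) for c in [(45,162),(712,35),(757,258),(88,385)]]
ctr=(TL+TR+BR+BL)/4
print('corners',TL,TR,BR,BL,'ctr',ctr)
print('len',np.linalg.norm(TL-TR),np.linalg.norm(BL-BR),np.linalg.norm(TL-BL),np.linalg.norm(TR-BR))
for v in [(TL-TR),(BL-BR)]: print('y-dir yaw deg',np.degrees(np.arctan2(v[1],v[0]))-90)
# carriage block top corners (incl. green)
c=[onz(t,T1(*q),.058) for q in [(257,165),(418,133),(441,262),(281,293)]]
print('carr',c,np.mean(c,0),np.linalg.norm(c[0]-c[1]),np.linalg.norm(c[0]-c[3]))
# nipple tip
print('nip',tri([(t,T1(463,185)),(s,S1(303,258))]))
print('lever tip', tri([(t,T1(238,302)),(s,S1(474,97))]))
print('red disc',tri([(t,T2(111,427)),(s,S2(266,84))]),onz(t,T2(111,427),.165),onz(s,S2(266,84),.165))
print('blue disc',tri([(t,T2(144,154)),(s,S2(334,197))]),onz(t,T2(144,154),.165))
st=[onz(t,T2(*q),.05) for q in [(182,90),(347,105),(298,503),(140,492)]]
print('stand',st,np.mean(st,0))
E
```

```text
corners [0.6038 0.122  0.02  ] [ 0.6636 -0.2289  0.02  ] [ 0.5459 -0.2486  0.02  ] [0.4871 0.1004 0.02  ] ctr [ 0.5751 -0.0638  0.02  ]
len 0.35598652272341835 0.35384933179593486 0.1186873238400204 0.11931976206976722
y-dir yaw deg 9.675885829597718
y-dir yaw deg 9.571613703618794
carr [array([0.5961, 0.0085, 0.058 ]), array([ 0.6108, -0.0733,  0.058 ]), array([ 0.5451, -0.0836,  0.058 ]), array([ 0.5311, -0.0027,  0.058 ])] [ 0.5708 -0.0378  0.058 ] 0.08314897055553203 0.06599914022322058
nip (array([ 0.5817, -0.0968,  0.0785]), [array([0.7, 0.1]), array([ 0.6, -0. ])])
lever tip (array([0.5236, 0.0118, 0.1343]), [array([0.6, 0.1]), array([ 0.5, -0. ])])
red disc (array([0.4704, 0.3123, 0.1625]), [array([0.2, 0.1]), array([ 0.2, -0. ])]) [0.4706 0.3118 0.165 ] [0.4744 0.3095 0.165 ]
blue disc (array([0.5595, 0.3029, 0.1619]), [array([0.1, 0. ]), array([ 0.1, -0. ])]) [0.5594 0.3021 0.165 ]
stand [array([0.5912, 0.3291, 0.05  ]), array([0.5844, 0.2689, 0.05  ]), array([0.441 , 0.2857, 0.05  ]), array([0.446 , 0.3427, 0.05  ])] [0.5156 0.3066 0.05  ]
```

```bash
cat >> h.py <<'E'
np.set_printoptions(precision=4,suppress=True)
def cur():
    s=arm.get_state(); return Rn.from_euler('xyz',s['ee_rot']),s['eef_pos'],s
def plan(Rt,pt,n=None):
    R,p,s=cur(); pt=np.asarray(pt,float)
    d=np.linalg.norm(pt-p); w=(R.inv()*Rt).as_rotvec(); a=np.degrees(np.linalg.norm(w))
    if n is None: n=max(1,int(np.ceil(max(d/.038,a/3.8))))
    print('dist mm',d*1e3,'ang',a,'rows',n)
    out=[]
    for i in range(n):
        Ra=R*Rn.from_rotvec(w*i/n)
        v=Ra.inv().apply((pt-p)/n)/.04
        out.append(list(np.round(np.r_[v,np.degrees(w)/n/4],3)+0.))
    if all(out[0]==o for o in out): print(n,'x',[float(x) for x in out[0]])
    else:
        for i in range(0,n,5): print([[float(x) for x in o] for o in out[i:i+5]])
def down(yaw):
    # tool x down, tool y at world heading yaw (rad)
    x=np.array([0,0,-1.]);y=np.array([np.cos(yaw),np.sin(yaw),0]);return Rn.from_matrix(np.c_[x,y,np.cross(x,y)])
E
python3 - <<'E'
from h import *
R,p,s=cur(); print(R.as_matrix(),p)
yaw=np.radians(9.6)
for h in (yaw+np.pi/2,yaw-np.pi/2):
    Rt=down(h); print(Rt.as_matrix()); plan(Rt,[.53,-.03,.27])
E
```

```text
[[-0.0003 -0.2433  0.97  ]
 [ 0.0007  0.97    0.2433]
 [-1.      0.0007 -0.0001]] [ 0.1642 -0.6545  0.2261]
[[ 0.     -0.1668  0.986 ]
 [ 0.      0.986   0.1668]
 [-1.      0.      0.    ]]
dist mm 725.1216297637312 ang 4.4795456958349105 rows 20
[[-0.054, 0.646, 0.633, 0.056, 0.0, -0.001], [-0.054, 0.648, 0.631, 0.056, 0.0, -0.001], [-0.054, 0.651, 0.628, 0.056, 0.0, -0.001], [-0.054, 0.653, 0.626, 0.056, 0.0, -0.001], [-0.055, 0.656, 0.623, 0.056, 0.0, -0.001]]
[[-0.055, 0.658, 0.621, 0.056, 0.0, -0.001], [-0.055, 0.661, 0.618, 0.056, 0.0, -0.001], [-0.055, 0.663, 0.616, 0.056, 0.0, -0.001], [-0.055, 0.665, 0.613, 0.056, 0.0, -0.001], [-0.055, 0.668, 0.61, 0.056, 0.0, -0.001]]
[[-0.055, 0.67, 0.608, 0.056, 0.0, -0.001], [-0.055, 0.673, 0.605, 0.056, 0.0, -0.001], [-0.055, 0.675, 0.602, 0.056, 0.0, -0.001], [-0.055, 0.677, 0.6, 0.056, 0.0, -0.001], [-0.055, 0.68, 0.597, 0.056, 0.0, -0.001]]
[[-0.055, 0.682, 0.595, 0.056, 0.0, -0.001], [-0.055, 0.684, 0.592, 0.056, 0.0, -0.001], [-0.055, 0.687, 0.589, 0.056, 0.0, -0.001], [-0.055, 0.689, 0.586, 0.056, 0.0, -0.001], [-0.055, 0.691, 0.
[... 1482 characters left out ...]
], [-0.023, -0.362, 0.13, -0.934, 0.0, 0.0], [-0.023, -0.37, 0.106, -0.934, 0.0, 0.0], [-0.023, -0.376, 0.082, -0.934, 0.0, 0.0], [-0.023, -0.381, 0.057, -0.934, 0.0, 0.0]]
[[-0.023, -0.384, 0.033, -0.934, 0.0, 0.0], [-0.023, -0.385, 0.008, -0.934, 0.0, 0.0], [-0.023, -0.385, -0.018, -0.934, 0.0, 0.0], [-0.023, -0.383, -0.043, -0.934, 0.0, 0.0], [-0.023, -0.379, -0.067, -0.934, 0.0, 0.0]]
[[-0.023, -0.374, -0.092, -0.934, 0.0, 0.0], [-0.023, -0.367, -0.116, -0.934, 0.0, 0.0], [-0.023, -0.359, -0.14, -0.934, 0.0, 0.0], [-0.023, -0.349, -0.163, -0.934, 0.0, 0.0], [-0.023, -0.338, -0.185, -0.934, 0.0, 0.0]]
[[-0.023, -0.325, -0.207, -0.934, 0.0, 0.0], [-0.023, -0.311, -0.228, -0.934, 0.0, 0.0]]
```

{"fn": "carry_out", "kwargs": {"deltas": [[-0.05,0.65,0.63,0.05,0,0],[-0.05,0.65,0.63,0.05,0,0],[-0.05,0.65,0.63,0.05,0,0],[-0.05,0.65,0.63,0.05,0,0],[-0.05,0.65,0.63,0.05,0,0]], "hand": 1, "newtons": 10}}

```text
t: 0.75
eef_pos: [0.2558, -0.4961, 0.2332]
ee_rot: [2.023, 1.566, 2.244]
force: [0.1, -0.2, -0.5]
width: 0.0531
```

{"fn": "carry_out", "kwargs": {"deltas": [[-0.05,0.65,0.63,0.05,0,0],[-0.05,0.65,0.63,0.05,0,0],[-0.05,0.65,0.63,0.05,0,0],[-0.05,0.65,0.63,0.05,0,0],[-0.05,0.65,0.63,0.05,0,0]]}}

```text
t: 1.25
eef_pos: [0.3538, -0.3355, 0.2444]
ee_rot: [1.836, 1.567, 2.039]
force: [0.8, -0.7, 0.3]
width: 0.0134
```

{"fn": "carry_out", "kwargs": {"deltas": [[-0.05,0.67,0.6,0.05,0,0],[-0.05,0.67,0.6,0.05,0,0],[-0.05,0.67,0.6,0.05,0,0],[-0.05,0.67,0.6,0.05,0,0],[-0.05,0.67,0.6,0.05,0,0]]}}

```text
t: 1.75
eef_pos: [0.4481, -0.1735, 0.2564]
ee_rot: [1.014, 1.567, 1.199]
force: [0.5, -0.4, -0.4]
width: 0.0004
```

{"fn": "carry_out", "kwargs": {"deltas": [[-0.05,0.67,0.55,0.05,0,0],[-0.05,0.67,0.55,0.05,0,0],[-0.05,0.67,0.55,0.05,0,0],[-0.05,0.67,0.55,0.05,0,0],[0,0,0,0,0,0]]}}

```text
t: 2.25
eef_pos: [0.5191, -0.0435, 0.2661]
ee_rot: [0.633, 1.565, 0.807]
force: [-0.8, -0.2, 0.4]
width: 0.0005
```

```bash
python3 - <<'E'
from h import *
w=grab('wrist');save(w,'w1');cv2.imwrite('pics/w1.png',w['pixels'][:,:,::-1])
print(cur()[0].as_matrix(),cur()[2]['t'])
E
```

```text
[[ 0.0031 -0.1726  0.985 ]
 [ 0.0038  0.985   0.1725]
 [-1.      0.0032  0.0037]] 2.3
```

View pics/w1.png

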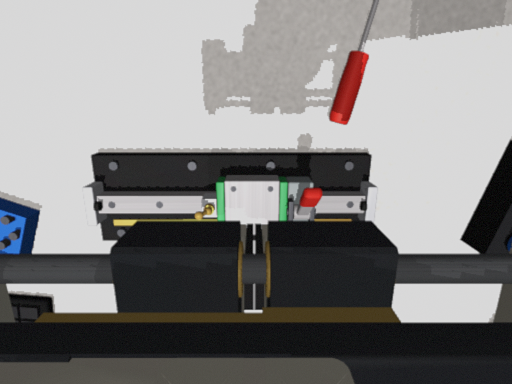

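```bash
python3 - <<'E'
from h import *
w=load('w1');crop(w,'w1c',180,160,340,232,5)
E
```

```text
(no output)
```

View pics/w1c.png

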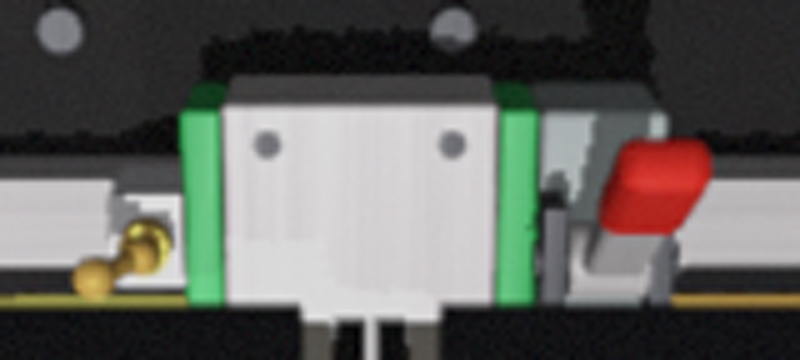

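```bash
python3 - <<'E'
from h import *
w=load('w1');t=load('top');s=load('scene')
W=lambda a,b:c2p((a,b),180,160,5)
T1=lambda a,b:c2p((a,b),175,165,5)
S1=lambda a,b:c2p((a,b),185,150,5)
x,r=tri([(w,W(94,278)),(t,T1(466,184)),(s,S1(304,259))]);print('ball',x,r)
x,r=tri([(w,W(94,278)),(s,S1(304,259))]);print('ball ws',x,r)
print('ball z.081',onz(w,W(94,278),.081),onz(t,T1(466,184),.081))
print('cheek mid', onz(w,W(607,275),.073))
c=[onz(w,W(*q),.058) for q in [(182,108),(538,108)]];print('carr ends',c, np.mean(c,0))
x,r=tri([(w,W(660,145)),(s,S1(476,97)),(t,T1(238,310))]);print('lever end',x,r)
# axis frame
yaw=np.radians(9.6);ax=np.array([np.cos(yaw),np.sin(yaw),0]);ay=np.array([-ax[1],ax[0],0])
C=np.array([.5751,-.0638,0])
for n,q in [('ball',onz(w,W(94,278),.081)),('ballt',onz(t,T1(466,184),.081)),('cheek',onz(w,W(607,275),.073)),('c0',c[0]),('c1',c[1]),('lev',x)]:
    print(n,(q-C)@ax*1e3,(q-C)@ay*1e3)
E
```

```text
ball [ 0.5828 -0.097   0.0788] [array([-0.5, -0.5]), array([ 0.2, -0.1]), array([ 0.4, -0. ])]
ball ws [ 0.5831 -0.0973  0.0789] [array([-0.8, -0.3]), array([0.3, 0. ])]
ball z.081 [ 0.5825 -0.0961  0.081 ] [ 0.5823 -0.0965  0.081 ]
cheek mid [0.5645 0.0208 0.073 ]
carr ends [array([ 0.5457, -0.0836,  0.058 ]), array([ 0.5313, -0.0008,  0.058 ])] [ 0.5385 -0.0422  0.058 ]
lever end [0.5189 0.013  0.1305] [array([0.3, 1.3]), array([0.1, 0.1]), array([0.3, 0.6])]
ball 1.8687039746251821 -33.07590857352366
ballt 1.5916882720716619 -33.47455851393096
cheek 3.638566104582695 85.16420672581522
c0 -32.32153789833051 -14.64204662312385
c1 -32.679584312163335 69.39809589715789
lev -42.58027384920511 85.0577354738111
```

```bash
python3 - <<'E'
from h import *
w=load('w1');s=load('scene');t=load('top')
yaw=np.radians(9.6);ax=np.array([np.cos(yaw),np.sin(yaw),0]);ay=np.array([-ax[1],ax[0],0]);az=np.array([0,0,1.])
C=np.array([.5751,-.0638,0])
def P(x,y,z): return C+ax*x+ay*y+az*z
def draw(x0,y0,a,name):
    ims=[]
    for f,(X0,Y0,X1,Y1) in ((w,(270,170,340,230)),(s,(265,150,310,210)),(t,(205,190,245,250))):
        k=8 if f is not w else 5
        im=cv2.resize(f['pixels'][Y0:Y1,X0:X1,::-1],None,fx=k,fy=k,interpolation=cv2.INTER_CUBIC).copy()
        u=np.array([-np.cos(a),np.sin(a)]);n=np.array([np.sin(a),np.cos(a)])
        pts=[]
        for r,yy in ((.047,-.009),(.081,-.009),(.081,.009),(.047,.009)):
            q=r*u+.010*n; g=proj(f,P(x0+q[0],y0+yy,.068+q[1]))
            pts.append(((g-[X0,Y0]+.5)*k-.5))
        cv2.polylines(im,[np.round(pts).astype(int)],True,(255,255,0),1)
        g=(proj(f,P(x0,y0,.068))-[X0,Y0]+.5)*k-.5
        cv2.circle(im,tuple(int(v) for v in g),3,(0,255,0),-1)
        ims.append(im)
    H=max(i.shape[0] for i in ims)
    ims=[cv2.copyMakeBorder(i,0,H-i.shape[0],0,4,cv2.BORDER_CONSTANT) for i in ims]
    o=np.hstack(ims)
    return cv2.resize(o,None,fx=.75,fy=.75)
a=draw(.001,.085,1.0,'');b=draw(.010,.085,.9,'')
o=np.vstack([a,b]);print(o.shape);o=o if o.shape[1]<=800 else cv2.resize(o,(800,int(o.shape[0]*800/o.shape[1])))
cv2.imwrite('pics/lev1.png',o)
E
```

```text
(720, 782, 3)
```

View pics/lev1.png

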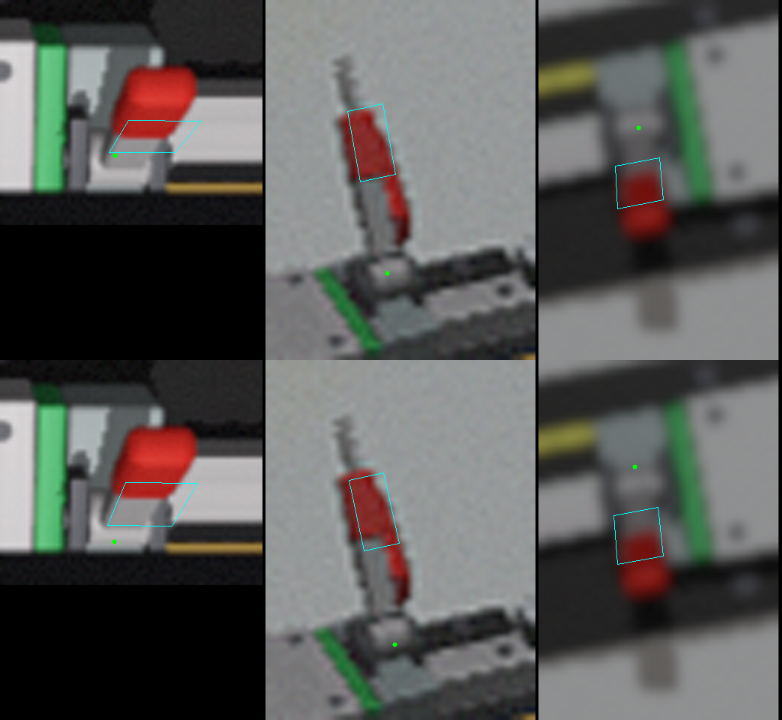

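```bash
python3 - <<'E'
from h import *
from scipy.optimize import least_squares
w=load('w1');s=load('scene');t=load('top')
yaw=np.radians(9.6);ax=np.array([np.cos(yaw),np.sin(yaw),0]);ay=np.array([-ax[1],ax[0],0]);az=np.array([0,0,1.])
C=np.array([.5751,-.0638,0])
def pt(v,r):
    x0,y0,a=v;return C+ax*(x0-r*np.cos(a)+.01*np.sin(a))+ay*y0+az*(.068+r*np.sin(a)+.01*np.cos(a))
obs=[(w,.081,c2p((162/.75,100/.75),270,170,5)),(w,.047,c2p((148/.75,138/.75),270,170,5)),
(s,.081,c2p(((356-265.5)/.75,113/.75),265,150,8)),(s,.047,c2p(((375-265.5)/.75,178/.75),265,150,8)),
(t,.047,c2p(((640-538.5)/.75,178/.75),205,190,8))]
r=least_squares(lambda v:np.concatenate([proj(f,pt(v,rr))-uv for f,rr,uv in obs]),[0,.085,1.])
print(r.x,r.fun.reshape(-1,2))
v=r.x
for q in (.062,):print(pt(v,q))
E
```

```text
[-0.0002  0.0853  0.9461] [[ 0.8907 -0.4245]
 [-1.4018  0.1439]
 [ 0.8437 -1.3405]
 [ 0.0167 -0.4379]
 [-0.2384 -1.1893]]
[0.533  0.0156 0.1241]
```

```bash
cat >> h.py <<'E'
yaw=np.radians(9.6);ax=np.array([np.cos(yaw),np.sin(yaw),0]);ay=np.array([-ax[1],ax[0],0]);az=np.array([0,0,1.])
C=np.array([.5751,-.0638,0])
def A(x,y,z): return C+ax*x+ay*y+az*z
RL=down(yaw+np.pi/2)
E
python3 - <<'E'
from h import *
plan(RL,A(.008,.0853,.20));plan(RL,A(.008,.0853,.13))
prev=None
for a in np.linspace(.946,-.02,12):
    r=62+(.946-a)*9
    c=A(*(np.array([-r*np.cos(a)+10*np.sin(a)+9.5,85.3,68+r*np.sin(a)+10*np.cos(a)])/1e3)); print(a,c)
E
```

```text
dist mm 106.29762718589699 ang 0.43918797742277216 rows 3
[[0.553, 0.469, 0.508, 0.028, 0.018, -0.015], [0.552, 0.471, 0.508, 0.028, 0.018, -0.015], [0.551, 0.472, 0.508, 0.028, 0.018, -0.015]]
dist mm 159.49491085055436 ang 0.43918797742277216 rows 5
[[0.682, 0.28, 0.304, 0.017, 0.011, -0.009], [0.682, 0.281, 0.304, 0.017, 0.011, -0.009], [0.681, 0.282, 0.304, 0.017, 0.011, -0.009], [0.681, 0.283, 0.304, 0.017, 0.011, -0.009], [0.68, 0.283, 0.304, 0.017, 0.011, -0.009]]
0.946 [0.5425 0.0172 0.1241]
0.8581818181818182 [0.5372 0.0163 0.122 ]
0.7703636363636364 [0.5321 0.0154 0.1195]
0.6825454545454546 [0.5272 0.0146 0.1164]
0.5947272727272728 [0.5225 0.0138 0.1128]
0.506909090909091 [0.5182 0.0131 0.1088]
0.41909090909090907 [0.5141 0.0124 0.1043]
0.3312727272727273 [0.5105 0.0118 0.0994]
0.24345454545454548 [0.5072 0.0112 0.0942]
0.15563636363636368 [0.5044 0.0108 0.0886]
0.06781818181818189 [0.5021 0.0104 0.0827]
-0.02 [0.5004 0.0101 0.0766]
```

{"fn": "carry_out", "kwargs": {"deltas": [[0.55,0.47,0.51,0.03,0.02,-0.01],[0.55,0.47,0.51,0.03,0.02,-0.01],[0.55,0.47,0.51,0.03,0.02,-0.01],[0.6,0,0,0,0,0],[0.6,0,0,0,0,0]]}}

```text
t: 2.8
eef_pos: [0.5721, 0.0217, 0.1535]
ee_rot: [0.153, 1.562, 0.319]
force: [1.5, -0.5, -0.2]
width: 0.0005
```

```bash
python3 - <<'E'
from h import *
plan(RL,[.5425,.0172,.124])
E
```

```text
dist mm 42.01490250141239 ang 0.4918543293664688 rows 2
[[0.365, 0.005, -0.377, -0.012, 0.06, -0.009], [0.367, 0.006, -0.376, -0.012, 0.06, -0.009]]
```

{"fn": "carry_out", "kwargs": {"deltas": [[0.35,0,0,0,0.06,0],[0.35,0,-0.1,0,0.06,0],[0,0,-0.25,0,0,0],[0,0,-0.2,0,0,0]]}}

```text
t: 3.2
eef_pos: [0.5473, 0.0153, 0.1214]
ee_rot: [3.102, 1.564, -3.018]
force: [0.1, 0.7, 0.0]
width: 0.0003
```

```bash
python3 - <<'E'
from h import *
w=grab('wrist');save(w,'w2');cv2.imwrite('pics/w2.png',w['pixels'][:,:,::-1])
R,p,s=cur();print(p,s['force'],s['t'],RL.inv().apply(p-A(0,.0853,0)))
E
```

```text
[0.5462 0.0152 0.1216] [-1.7094 -1.5339 -0.9129] 3.25 [-0.1216 -0.0026 -0.0153]
```

View pics/w2.png

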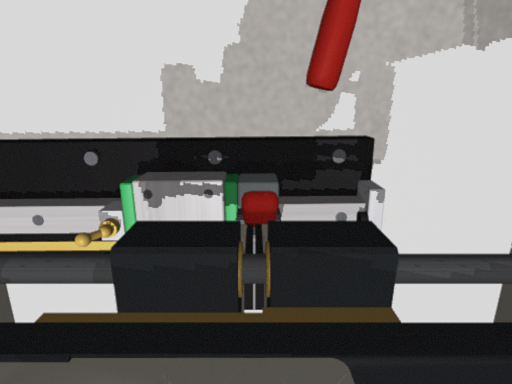

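{"fn": "carry_out", "kwargs": {"deltas": [[0,0.06,-0.13,0,0,0],[0.03,0,-0.15,0,0,0],[0.05,0,-0.15,0,0,0],[0.08,0,-0.15,0,0,0],[0.1,0,-0.14,0,0,0]]}}

```text
t: 3.75
eef_pos: [0.5187, 0.0138, 0.1156]
ee_rot: [0.387, 1.565, 0.551]
force: [1.5, 0.1, 0.4]
width: 0.0006
```

```bash
python3 - <<'E'
from h import *
w=grab('wrist');save(w,'w3');cv2.imwrite('pics/w3.png',w['pixels'][:,:,::-1])
R,p,s=cur();print(p,s['force'],s['t'],RL.inv().apply(p-A(0,.0853,0)))
E
```

```text
[0.5172 0.0134 0.1147] [-0.1255 -0.5504 -1.0306] 3.8 [-0.1147  0.0005 -0.0442]
```

View pics/w3.png

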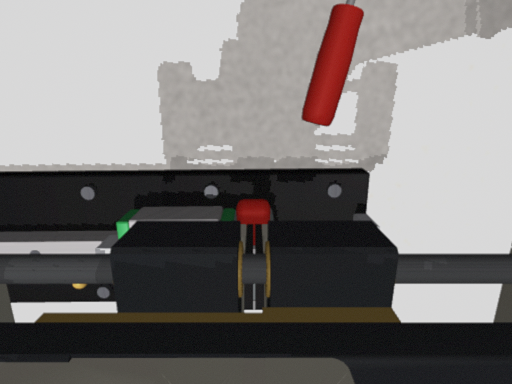

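{"fn": "carry_out", "kwargs": {"deltas": [[0.15,0,-0.1,0,0,0],[0.15,0,-0.1,0,0,0],[0.16,0,-0.09,0,0,0],[0.16,0,-0.08,0,0,0],[0.16,0,-0.06,0,0,0]]}}

```text
t: 4.3
eef_pos: [0.5019, 0.0108, 0.0829]
ee_rot: [0.162, 1.562, 0.328]
force: [2.6, 0.4, 6.7]
width: 0.0004
```

{"fn": "carry_out", "kwargs": {"deltas": [[0.16,0,-0.04,0,0,0],[0.12,0,-0.02,0,0,0]]}}

```text
t: 4.5
eef_pos: [0.5014, 0.0103, 0.0755]
ee_rot: [-0.066, 1.559, 0.103]
force: [-28.9, 5.3, 86.0]
width: 0.0004
```

{"fn": "carry_out", "kwargs": {"deltas": [[-0.1,0,0,0,0,0],[-0.3,0,0,0,0,0],[-0.9,0,0,0,0,0],[-0.9,0,0,0,0,0]]}}

```text
t: 4.9
eef_pos: [0.4951, 0.0088, 0.1611]
ee_rot: [-1.832, 1.568, -1.664]
force: [0.4, -0.1, 0.2]
width: 0.0006
```

```bash
python3 - <<'E'
from h import *
w=grab('wrist');save(w,'w4');cv2.imwrite('pics/w4.png',w['pixels'][:,:,::-1])
s=grab('scene');save(s,'s4');crop(s,'s4',185,150,335,250,5)
R,p,s=cur();print(p,s['force'],s['t'])
E
```

```text
[0.4982 0.0096 0.1648] [0.3756 0.0961 0.1684] 5.0
```

View pics/w4.png

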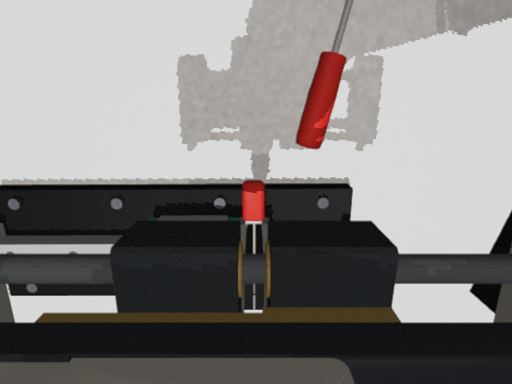

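View pics/s4.png

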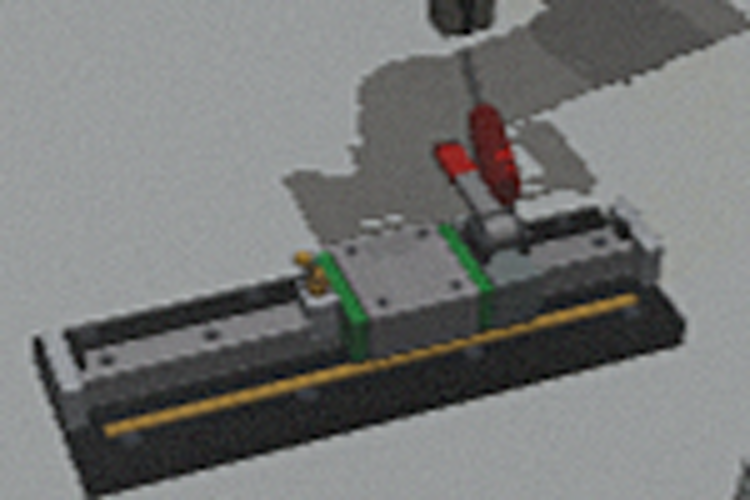

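```bash
python3 - <<'E'
from h import *
s=load('s4')
for a in (0,.1,.2,):
    pts=[]
    for r,yy in ((.047,-.009),(.081,-.009),(.081,.009),(.047,.009)):
        g=proj(s,A(-r*np.cos(a)+.01*np.sin(a),.0853+yy,.068+r*np.sin(a)+.01*np.cos(a)));pts.append(np.round((g-[185,150]+.5)*5-.5,0))
    print(a,np.array(pts).tolist())
Rg=down(np.radians(-6)+np.pi/2)
plan(Rg,[.44,.25,.28])
E
```

```text
0 [[456.0, 170.0], [434.0, 139.0], [462.0, 133.0], [484.0, 164.0]]
0.1 [[457.0, 165.0], [436.0, 129.0], [463.0, 123.0], [485.0, 159.0]]
0.2 [[459.0, 161.0], [437.0, 120.0], [465.0, 114.0], [487.0, 154.0]]
dist mm 272.8730223394613 ang 15.706237482221756 rows 8
[[-0.362, 0.771, -0.05, 0.491, 0.015, 0.001], [-0.362, 0.768, -0.077, 0.491, 0.015, 0.001], [-0.362, 0.765, -0.103, 0.491, 0.015, 0.001], [-0.361, 0.761, -0.13, 0.491, 0.015, 0.001], [-0.361, 0.757, -0.156, 0.491, 0.015, 0.001]]
[[-0.361, 0.751, -0.182, 0.491, 0.015, 0.001], [-0.361, 0.744, -0.208, 0.491, 0.015, 0.001], [-0.36, 0.737, -0.234, 0.491, 0.015, 0.001]]
```

```bash
python3 - <<'E'
from h import *
Rg=down(np.radians(-6)+np.pi/2)
plan(Rg,[.4705,.312,.28])
E
```

```text
dist mm 324.79694679877304 ang 15.706237482221756 rows 9
[[-0.321, 0.84, 0.068, 0.436, 0.013, 0.001], [-0.321, 0.842, 0.042, 0.436, 0.013, 0.001], [-0.321, 0.843, 0.016, 0.436, 0.013, 0.001], [-0.321, 0.843, -0.01, 0.436, 0.013, 0.001], [-0.321, 0.843, -0.036, 0.436, 0.013, 0.001]]
[[-0.321, 0.841, -0.061, 0.436, 0.013, 0.001], [-0.321, 0.839, -0.087, 0.436, 0.013, 0.001], [-0.32, 0.836, -0.113, 0.436, 0.013, 0.001], [-0.32, 0.832, -0.139, 0.436, 0.013, 0.001]]
```

{"fn": "carry_out", "kwargs": {"deltas": [[-0.6,0.75,0.07,0.44,0,0],[-0.6,0.75,0.04,0.44,0,0],[-0.5,0.84,0.02,0.44,0,0],[-0.4,0.84,0,0.44,0,0],[-0.4,0.84,-0.03,0.44,0,0]], "hand": 0}}

```text
t: 5.5
eef_pos: [0.4799, 0.1705, 0.2601]
ee_rot: [-2.35, 1.565, -2.349]
force: [1.3, -0.1, 0.1]
width: 0.0348
```

{"fn": "carry_out", "kwargs": {"deltas": [[-0.1,0.84,-0.06,0.44,0,0],[-0.1,0.84,-0.08,0.44,0,0],[-0.1,0.84,-0.11,0.44,0,0],[0,0.84,-0.14,0.44,0,0],[0,0,0,0,0,0]]}}

```text
t: 6.0
eef_pos: [0.4669, 0.3136, 0.2667]
ee_rot: [-2.346, 1.559, -2.472]
force: [-0.7, 0.1, -1.5]
width: 0.0748
```

```bash
python3 - <<'E'
from h import *
w=grab('wrist');save(w,'w5');cv2.imwrite('pics/w5.png',w['pixels'][:,:,::-1])
R,p,s=cur();print(p,s['force'],s['t'],R.as_matrix())
E
```

```text
[0.4668 0.3121 0.2665] [-1.0373 -0.8635 -0.2606] 6.05 [[-0.0102  0.1244  0.9922]
 [-0.0084  0.9922 -0.1245]
 [-0.9999 -0.0096 -0.0091]]
```

View pics/w5.png

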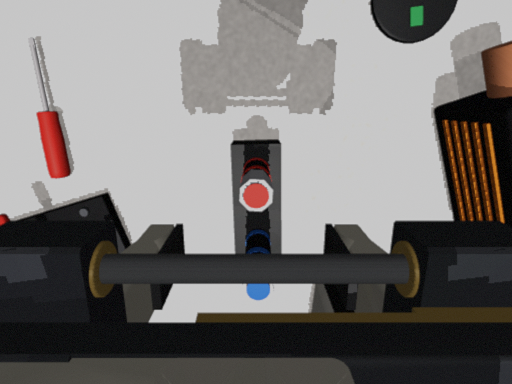

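```bash
python3 - <<'E'
from h import *
w=load('w5');crop(w,'w5c',220,135,295,225,6)
E
```

View pics/w5c.png

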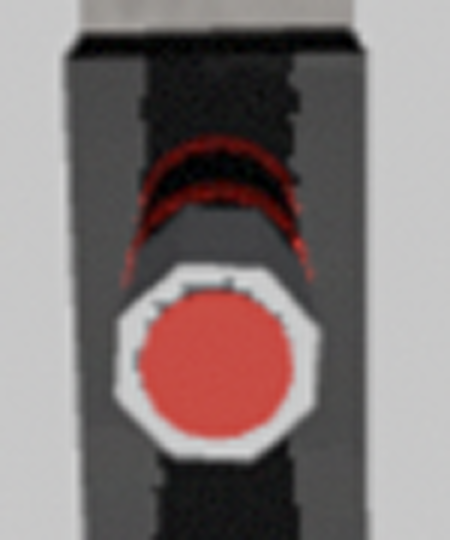

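```bash
python3 - <<'E'
from h import *
w=load('w5');uv=c2p((216,364),220,135,6)
g=onz(w,uv,.165);print('gun',g, onz(w,c2p((218,362),220,135,6),.163))
R0=Rn.from_matrix(np.eye(3))
R,p,s=cur();y=R.as_matrix()[:,1];h=np.arctan2(y[1],y[0])-np.radians(3)
print('heading',np.degrees(h)-90)
Rg=down(h)
plan(Rg,[g[0],g[1],.20]);plan(Rg,[g[0],g[1],.127])
E
```

```text
gun [0.4702 0.3133 0.165 ] [0.4705 0.3136 0.163 ]
heading -10.148586686148548
dist mm 66.62236192599278 ang 3.091918129015778 rows 2
[[0.831, 0.029, 0.049, 0.375, -0.063, 0.07], [0.831, 0.026, 0.044, 0.375, -0.063, 0.07]]
dist mm 139.56876147446428 ang 3.091918129015778 rows 4
[[0.872, 0.019, 0.029, 0.187, -0.032, 0.035], [0.872, 0.017, 0.026, 0.187, -0.032, 0.035], [0.872, 0.015, 0.024, 0.187, -0.032, 0.035], [0.872, 0.013, 0.022, 0.187, -0.032, 0.035]]
```

{"fn": "carry_out", "kwargs": {"deltas": [[0.85,0.03,0.05,0.38,-0.06,0.07],[0.85,0.03,0.05,0.38,-0.06,0.07],[0.8,0,0,0,0,0],[0.6,0,0,0,0,0],[0,0,0,0,0,0]], "hand": 0}}

```text
t: 6.55
eef_pos: [0.4687, 0.3088, 0.1346]
ee_rot: [-2.28, 1.565, -2.46]
force: [-0.6, 0.3, 0.4]
width: 0.0874
```

```bash
python3 - <<'E'
from h import *
w=grab('wrist');save(w,'w6');cv2.imwrite('pics/w6.png',w['pixels'][:,:,::-1])
R,p,s=cur();print(p,s['force'],s['t'],s['width'])
print('gun ',R.inv().apply(np.array([.4703,.3134,.125])-p)/.04)
plan(down(np.radians(90-10.1)),[.4703,.3134,.125])
print(proj(w,[.4703,.3134,.165]))
E
```

```text
[0.4695 0.3095 0.1364] [ 1.2662  0.233  -0.0116] 6.6 0.08758783091534293
gun  [0.2847 0.1015 0.0027]
dist mm 12.092315718258211 ang 0.2905798706557645 rows 1
1 x [0.285, 0.102, 0.003, -0.054, -0.031, 0.037]
[265.6887 271.9006]
```

View pics/w6.png

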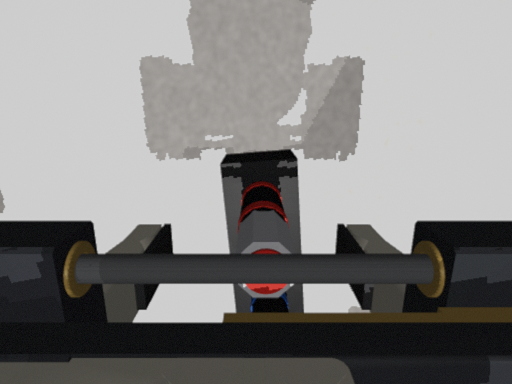

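{"fn": "carry_out", "kwargs": {"deltas": [[0.15,0.06,0,0,0,0],[0.15,0.05,0,0,0,0],[0,0,0,0,0,0]]}}

```text
t: 6.9
eef_pos: [0.4719, 0.3145, 0.1267]
ee_rot: [1.132, 1.57, 0.952]
force: [0.3, -0.8, 0.5]
width: 0.0874
```

```bash
python3 - <<'E'
from h import *
R,p,s=cur();print(p,s['force'],s['t'],s['width'])
plan(down(np.radians(90-10.1)),[.4703,.3134,.125])
E
```

```text
[0.4719 0.3145 0.1267] [ 0.2553 -0.7808  0.5368] 6.9 0.08735679811968397
dist mm 2.553017916447441 ang 0.23407523492737678 rows 1
1 x [0.041, -0.035, -0.034, -0.057, 0.006, -0.012]
```

{"fn": "carry_out", "kwargs": {"deltas": [[0.03,-0.03,-0.03,0,0,0],[0,0,0,0,0,0],[0,0,0,0,0,0],[0,0,0,0,0,0],[0,0,0,0,0,0]], "hand": 1, "newtons": 20}}

```text
t: 7.4
eef_pos: [0.4711, 0.3146, 0.1277]
ee_rot: [1.057, 1.566, 0.877]
force: [0.4, -0.3, -0.3]
width: 0.0535
```

{"fn": "carry_out", "kwargs": {"deltas": [[0,0,0,0,0,0],[0,0,0,0,0,0],[0,0,0,0,0,0],[0,0,0,0,0,0],[0,0,0,0,0,0]]}}

```text
t: 7.9
eef_pos: [0.4712, 0.3146, 0.1279]
ee_rot: [1.05, 1.566, 0.87]
force: [-0.2, 0.2, 0.4]
width: 0.0278
```

{"fn": "carry_out", "kwargs": {"deltas": [[0,0,0,0,0,0],[0,0,0,0,0,0],[-0.4,0,0,0,0,0],[-0.5,0,0,0,0,0],[-0.6,0,0,0,0,0]], "newtons": 60}}

```text
t: 8.4
eef_pos: [0.468, 0.3118, 0.1837]
ee_rot: [-2.352, 1.564, -2.533]
force: [-0.1, 0.5, -3.1]
width: 0.0274
```

{"fn": "carry_out", "kwargs": {"deltas": [[-0.7,0,0,0,0,0],[-0.8,0,0,0,0,0],[-0.8,0,0,0,0,0],[-0.4,0,0,0,0,0],[0,0,0,0,0,0]]}}

```text
t: 8.9
eef_pos: [0.4671, 0.3113, 0.295]
ee_rot: [-2.442, 1.561, -2.624]
force: [0.5, 0.5, -4.3]
width: 0.0274
```

```bash
python3 - <<'E'
from h import *
w=grab('wrist');save(w,'w7');cv2.imwrite('pics/w7.png',w['pixels'][:,:,::-1])
s=grab('scene');save(s,'s7');cv2.imwrite('pics/s7.png',s['pixels'][:,:,::-1])
R,p,s=cur();print(p,s['force'],s['t'],s['width'],R.as_matrix())
E
```

```text
[0.4662 0.3106 0.2924] [-0.1812 -0.032  -4.1215] 9.0 0.027639895891303442 [[-0.0114  0.1809  0.9834]
 [-0.0073  0.9835 -0.181 ]
 [-0.9999 -0.0093 -0.0099]]
```

View pics/w7.png

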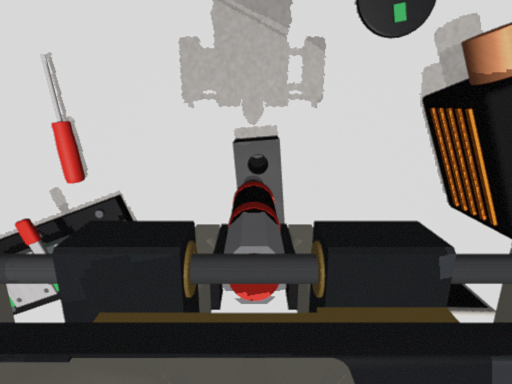

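View pics/s7.png

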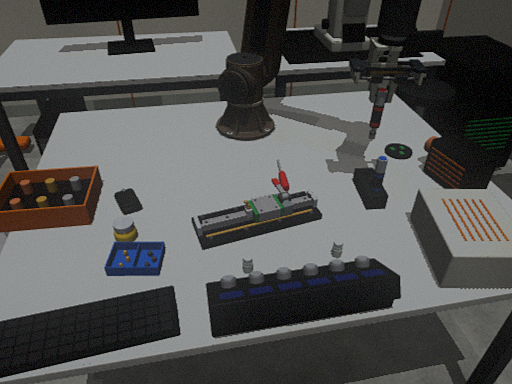

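```bash
python3 - <<'E'
from h import *
s=load('s7');crop(s,'s7a',255,150,315,210,8);crop(s,'s7b',350,50,410,150,6)
a=cv2.imread('pics/s7a.png');b=cv2.imread('pics/s7b.png')
H=600;a=cv2.copyMakeBorder(a,0,H-a.shape[0],0,4,0);cv2.imwrite('pics/s7c.png',np.hstack([a,b[:600]])[:, :800])
E
```

```text
(no output)
```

View pics/s7c.png

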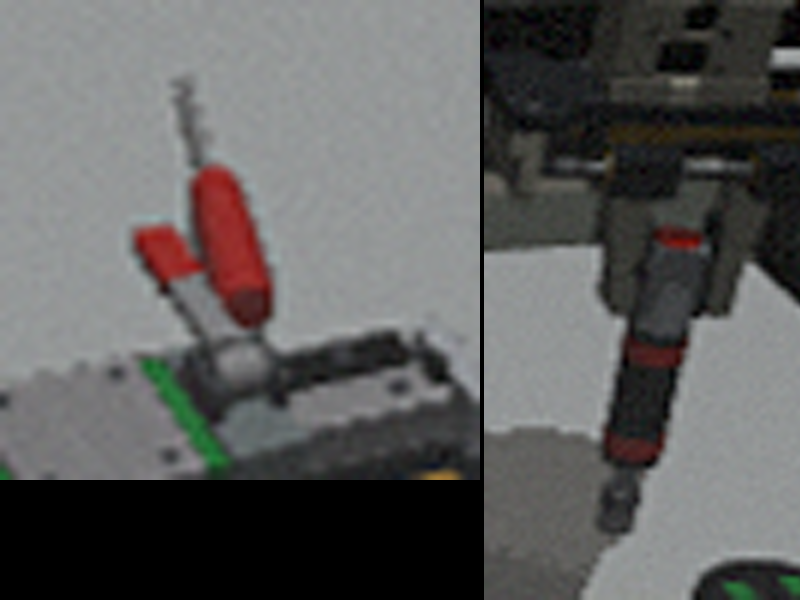

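```bash
python3 - <<'E'
from h import *
w=load('w7');crop(w,'w7c',215,145,300,225,7)
R,p,s=cur()
xt=.5*ay-.866*az; xt/=np.linalg.norm(xt)
Rn_=Rn.from_matrix(np.c_[xt,np.cross(ax,xt),ax])
N=np.array([.5825,-.0965,.0805])
pt=N-xt*.185
print(pt);plan(Rn_,[*pt])
# wrist cam looking for ball at this pose
T=np.eye(4);T[:3,:3]=Rn_.as_matrix();T[:3,3]=pt;f=dict(w);f['T']=T@w['hand_eye'];print(proj(f,N))
E
```

```text
[ 0.5979 -0.1877  0.2407]
dist mm 518.0386492558782 ang 36.30522653206348 rows 14
[[0.096, -0.832, 0.393, -0.353, 0.082, 0.538], [0.062, -0.844, 0.373, -0.353, 0.082, 0.538], [0.028, -0.855, 0.352, -0.353, 0.082, 0.538], [-0.006, -0.864, 0.331, -0.353, 0.082, 0.538], [-0.04, -0.871, 0.31, -0.353, 0.082, 0.538]]
[[-0.075, -0.876, 0.288, -0.353, 0.082, 0.538], [-0.109, -0.879, 0.266, -0.353, 0.082, 0.538], [-0.144, -0.881, 0.244, -0.353, 0.082, 0.538], [-0.178, -0.88, 0.221, -0.353, 0.082, 0.538], [-0.212, -0.878, 0.198, -0.353, 0.082, 0.538]]
[[-0.246, -0.874, 0.175, -0.353, 0.082, 0.538], [-0.28, -0.868, 0.152, -0.353, 0.082, 0.538], [-0.313, -0.861, 0.129, -0.353, 0.082, 0.538], [-0.346, -0.851, 0.106, -0.353, 0.082, 0.538]]
[254.2398 169.9116]
```

View pics/w7c.png

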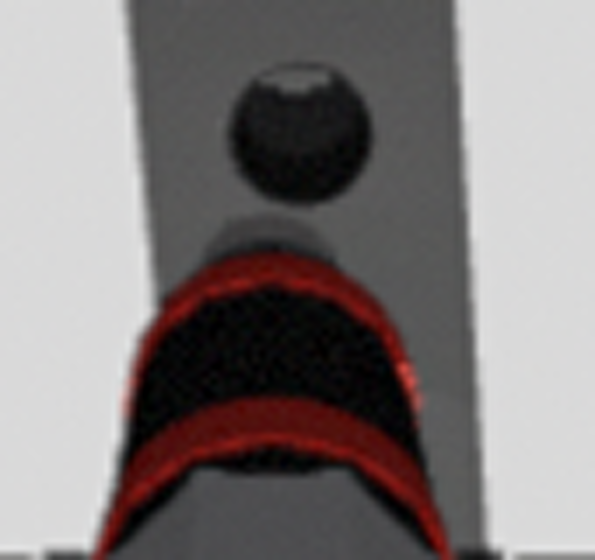

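{"fn": "carry_out", "kwargs": {"deltas": [[0.05,-0.83,0.35,-0.35,0.08,0.54],[0.03,-0.84,0.35,-0.35,0.08,0.54],[0.02,-0.85,0.35,-0.35,0.08,0.54],[-0.01,-0.86,0.33,-0.35,0.08,0.54],[-0.04,-0.87,0.31,-0.35,0.08,0.54]]}}

```text
t: 9.5
eef_pos: [0.5069, 0.1321, 0.2662]
ee_rot: [1.782, 1.387, 1.734]
force: [1.6, -0.9, -3.2]
width: 0.0277
```

{"fn": "carry_out", "kwargs": {"deltas": [[-0.08,-0.88,0.29,-0.35,0.08,0.54],[-0.11,-0.88,0.27,-0.35,0.08,0.54],[-0.14,-0.88,0.24,-0.35,0.08,0.54],[-0.18,-0.88,0.22,-0.35,0.08,0.54],[-0.21,-0.88,0.2,-0.35,0.08,0.54]]}}

```text
t: 10.0
eef_pos: [0.5522, -0.0529, 0.2368]
ee_rot: [1.681, 1.187, 1.758]
force: [0.6, 0.7, -2.8]
width: 0.0271
```

```bash
cat >> h.py <<'E'
xt=.5*ay-.866*az; xt/=np.linalg.norm(xt)
RN=Rn.from_matrix(np.c_[xt,np.cross(ax,xt),ax])
N=np.array([.5825,-.0965,.0805])
E
python3 - <<'E'
from h import *
plan(RN,N-xt*.185)
E
```

```text
dist mm 142.42575177768825 ang 9.601941089599169 rows 4
[[-0.353, -0.789, 0.212, -0.331, -0.004, 0.501], [-0.381, -0.781, 0.194, -0.331, -0.004, 0.501], [-0.408, -0.772, 0.176, -0.331, -0.004, 0.501], [-0.434, -0.761, 0.159, -0.331, -0.004, 0.501]]
```

{"fn": "carry_out", "kwargs": {"deltas": [[-0.35,-0.79,0.21,-0.33,0,0.5],[-0.38,-0.78,0.19,-0.33,0,0.5],[-0.41,-0.77,0.18,-0.33,0,0.5],[-0.43,-0.76,0.16,-0.33,0,0.5],[0,0,0,0,0,0]]}}

```text
t: 10.5
eef_pos: [0.5952, -0.1984, 0.2245]
ee_rot: [1.604, 1.033, 1.762]
force: [-0.0, 0.4, -3.9]
width: 0.0275
```

```bash
python3 - <<'E'
from h import *
plan(RN,N-xt*.185)
w=grab('wrist');save(w,'w8');crop(w,'w8c',205,120,305,210,7)
s=grab('scene');save(s,'s8');crop(s,'s8c',215,140,295,220,7)
t=grab('top');save(t,'t8')
print(proj(w,N),cur()[2]['t'],cur()[2]['force'])
E
```

```text
dist mm 19.595592620662412 ang 1.286444152158686 rows 1
1 x [-0.22, 0.425, 0.104, -0.179, -0.174, -0.203]
[267.5899 177.3585] 10.65 [-0.8278 -0.1996 -3.2859]
```

View pics/w8c.png

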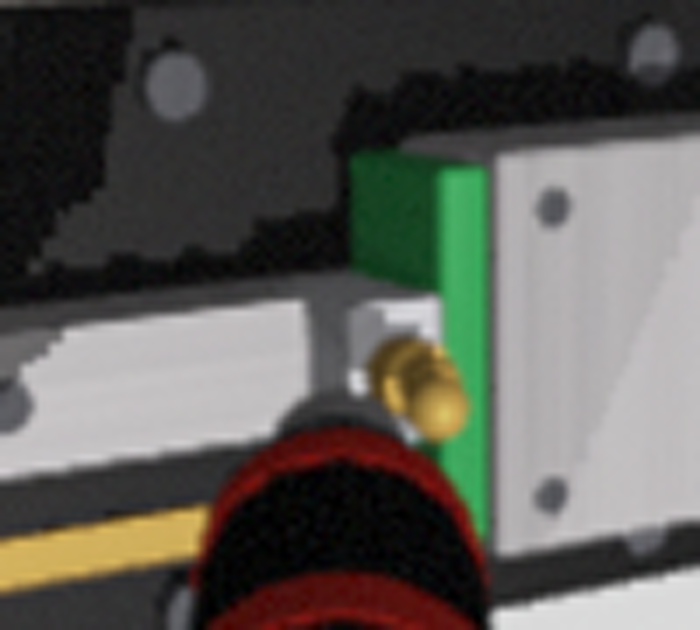

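View pics/s8c.png

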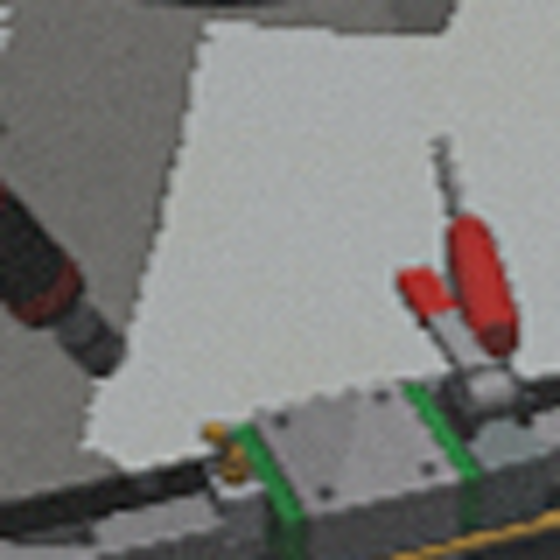

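```bash
python3 - <<'E'
from h import *
from scipy.optimize import brentq
w=load('w8'); he=w['hand_eye']; f=dict(w); f['T']=he
print('zc',[brentq(lambda z:proj(f,[.117,0,z-.0095])[1]-v,-.02,.02) for v in (174.9,175.2)])
print('yc',[brentq(lambda y:proj(f,[.117,y,-.0095])[0]-u,-.02,.02) for u in (253.8,253.3)])
# refine N: min-dist to previous along wrist ray combos
o,d=ray(w,np.array([267.86,178.1])); n2=o+d*((N-o)@d); print('N on ray',n2,n2-N)
t=load('top');s=load('scene')
obs=[(load('w1'),c2p((94,278),180,160,5)),(w,np.array([267.86,178.1]))]
print(tri(obs)); print(tri(obs+[(t,c2p((466,184),175,165,5)),(s,c2p((304,259),185,150,5))]))
E
```

```text
zc [-0.00037446239313646164, -0.00010313612188646088]
yc [-0.0004365647389808465, -0.0008778646971431545]
N on ray [ 0.5832 -0.0962  0.0808] [0.0007 0.0003 0.0003]
(array([ 0.583 , -0.0961,  0.0804]), [array([0. , 0.3]), array([-0.1, -0.3])])
(array([ 0.583 , -0.0967,  0.0797]), [array([-0.4, -0.1]), array([-0.9, -0.5]), array([ 0.1, -0.2]), array([ 0.5, -0.3])])
```

```bash
cat >> h.py <<'E'
N=np.array([.583,-.0962,.0805]); off=np.array([0,-.0004,-.0003])
def tgt(d): return N-xt*d-RN.apply(off)
E
python3 - <<'E'
from h import *
plan(RN,tgt(.165),2)
E
```

```text
dist mm 17.013771495936435 ang 1.121566781863177 rows 2
[[0.14, 0.148, 0.06, -0.061, -0.083, -0.095], [0.14, 0.149, 0.06, -0.061, -0.083, -0.095]]
```

{"fn": "carry_out", "kwargs": {"deltas": [[0.14,0.15,0.06,-0.06,-0.08,-0.1],[0.14,0.15,0.06,-0.06,-0.08,-0.1],[0,0,0,0,0,0]]}}

```text
t: 10.95
eef_pos: [0.5966, -0.1724, 0.2236]
ee_rot: [1.568, 1.049, 1.739]
force: [0.1, -0.1, -3.7]
width: 0.0277
```

```bash
python3 - <<'E'
from h import *
for i in range(3):
    R,p,s=cur();print(p, RN.inv().apply(p-tgt(.165)))
    if i==0: w=grab('wrist');save(w,'w9');crop(w,'w9c',205,120,305,210,7)
    elif i==1: t=grab('top');save(t,'t9');crop(t,'t9c',230,170,300,240,8)
plan(RN,tgt(.165),1)
f=dict(w);f['T']=w['hand_eye'];print('on-axis px',[proj(f,[x,-.0004,-.0003]) for x in (.155,.165,.175)],proj(w,N))
E
```

```text
[ 0.5966 -0.1724  0.2236] [0.0024 0.0041 0.0004]
[ 0.5966 -0.1728  0.2238] [0.002  0.0039 0.0003]
[ 0.5966 -0.1735  0.2239] [0.0015 0.0033 0.0002]
dist mm 3.644889128287454 ang 0.21049905299981217 rows 1
1 x [-0.038, -0.083, -0.006, 0.04, -0.007, 0.034]
on-axis px [array([253.8058, 175.7556]), array([253.7986, 173.5707]), array([253.7919, 171.5095])] [250.1434 173.747 ]
```

View pics/w9c.png

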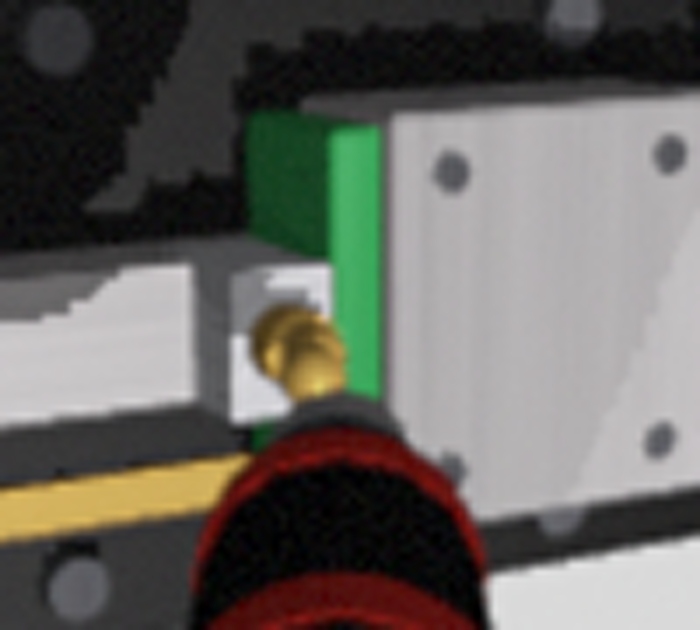

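View pics/t9c.png

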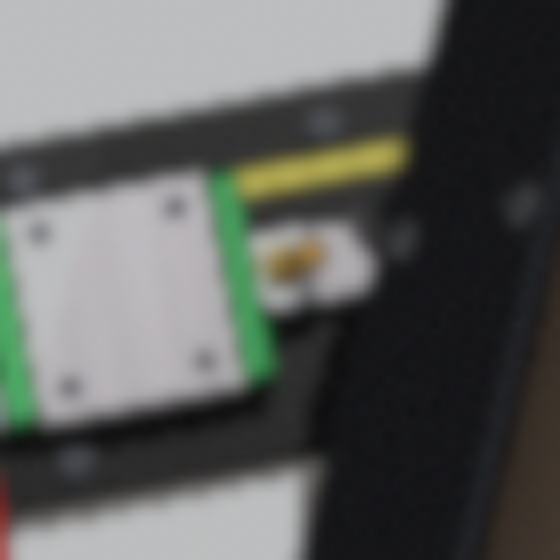

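```bash
python3 - <<'E'
from h import *
w=load('w2');crop(w,'w2c',70,215,130,255,12)
w=load('w1');crop(w,'w1d',190,195,225,222,20)
w=load('w8');crop(w,'w8d',250,160,280,185,20)
w=load('w9');crop(w,'w9d',235,155,265,180,20)
a=[cv2.imread(f'pics/{n}.png') for n in ('w1d','w2c','w8d','w9d')]
a=[cv2.resize(i,(390,290)) for i in a]
cv2.imwrite('pics/nip.png',np.vstack([np.hstack(a[:2]),np.hstack(a[2:])]))
E
```

```text
(no output)
```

View pics/nip.png

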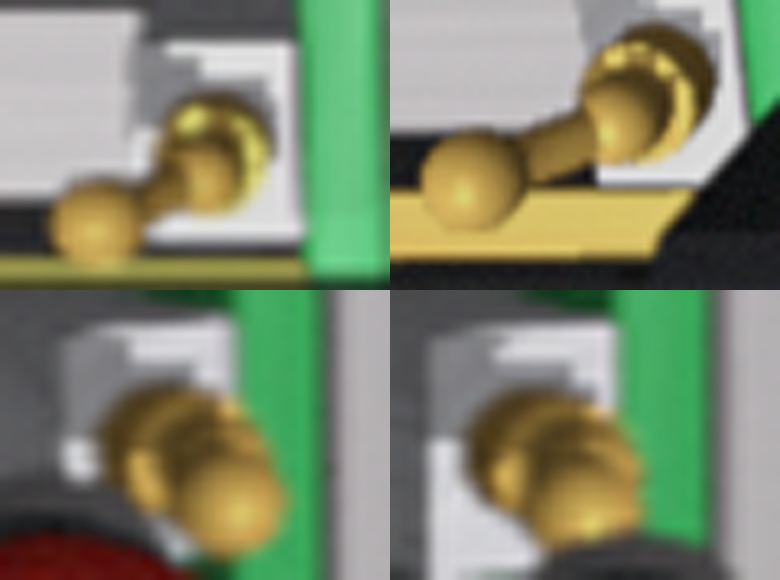

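```bash
python3 - <<'E'
from h import *
def px(d,x0,y0,sx,sy): return np.array([x0+d[0]/sx,y0+d[1]/sy])-.5
w1,w2,w8,w9=[load(n) for n in('w1','w2','w8','w9')]
b=[(w1,px((98,222),190,195,390/35,290/27)),(w2,px((85,180),70,215,6.5,7.25)),(w8,px((235,213),250,160,13,11.6))]
e=[(w1,px((208,170),190,195,390/35,290/27)),(w2,px((230,120),70,215,6.5,7.25))]
B,r=tri(b);print(B,r);B2,r=tri(b[:2]);print(B2,r)
E,r=tri(e);print(E,r)
d=B2-E;L=np.linalg.norm(d);d/=L;print(L,'axis frame',d@ax,d@ay,d@az,np.degrees(np.arccos(d[2])))
for L in(.014,.016,.018,.02):
    q=N+xt*L
    print(L,[np.round(proj(f,q)-uv,1) for f,uv in e], proj(w8,q),proj(w9,q))
print('w8 elbow obs guess',px((195,165),250,160,13,11.6))
E
```

```text
[ 0.5829 -0.0963  0.0801] [array([0. , 0.1]), array([0. , 0.2]), array([-0.1, -0.2])]
[ 0.5828 -0.0963  0.0801] [array([-0., -0.]), array([0. , 0.1])]
[ 0.5799 -0.0869  0.068 ] [array([0. , 0.2]), array([-0.1, -0.4])]
0.01560017178409346 axis frame 0.08102764298014366 -0.6243577734474673 0.7769246371488057 39.020145853751394
0.014 [array([-2.2,  1.6]), array([-3.7,  1.8])] [267.0419 175.0653] [250.3057 170.8723]
0.016 [array([-1.2,  1.1]), array([-1.2,  0.9])] [266.9442 174.6878] [250.3279 170.48  ]
0.018 [array([-0.1,  0.6]), array([ 1.2, -0.1])] [266.8475 174.3143] [250.3498 170.0922]
0.02 [array([0.9, 0.1]), array([ 3.7, -1. ])] [266.7519 173.9447] [250.3714 169.7086]
w8 elbow obs guess [264.5    173.7241]
```

```bash
sed -i 's/^N=np.array(\[.583,.*/N=np.array([.5829,-.0963,.0802]); off=np.array([0,-.0004,-.0003])/' h.py; python3 - <<'E'
from h import *
plan(RN,tgt(.145),2)
E
```

```text
dist mm 19.020041788279652 ang 0.21049905299981217 rows 2
[[0.234, -0.043, -0.005, 0.02, -0.004, 0.017], [0.234, -0.044, -0.005, 0.02, -0.004, 0.017]]
```

{"fn": "carry_out", "kwargs": {"deltas": [[0.2,-0.05,0,0.02,0,0.02],[0.2,-0.04,0,0.02,0,0.02],[0,0,0,0,0,0]]}}

```text
t: 11.35
eef_pos: [0.5958, -0.1676, 0.2079]
ee_rot: [1.569, 1.047, 1.738]
force: [-0.2, 0.3, -3.3]
width: 0.0276
```

```bash
python3 - <<'E'
from h import *
for i in range(2):
    R,p,s=cur();print(s['t'],p, RN.inv().apply(p-tgt(.109)))
    if i==0: w=grab('wrist');save(w,'w10');crop(w,'w10c',205,120,305,210,7);print(proj(w,N))
plan(RN,tgt(.130),2)
E
```

```text
11.35 [ 0.5958 -0.1676  0.2079] [-0.0378  0.0007  0.0006]
[253.0964 177.0309]
11.4 [ 0.596  -0.1679  0.2084] [-0.0384  0.0007  0.0006]
dist mm 17.425351559232983 ang 0.10714673012140435 rows 2
2 x [0.218, -0.008, -0.008, 0.012, 0.003, 0.005]
```

View pics/w10c.png

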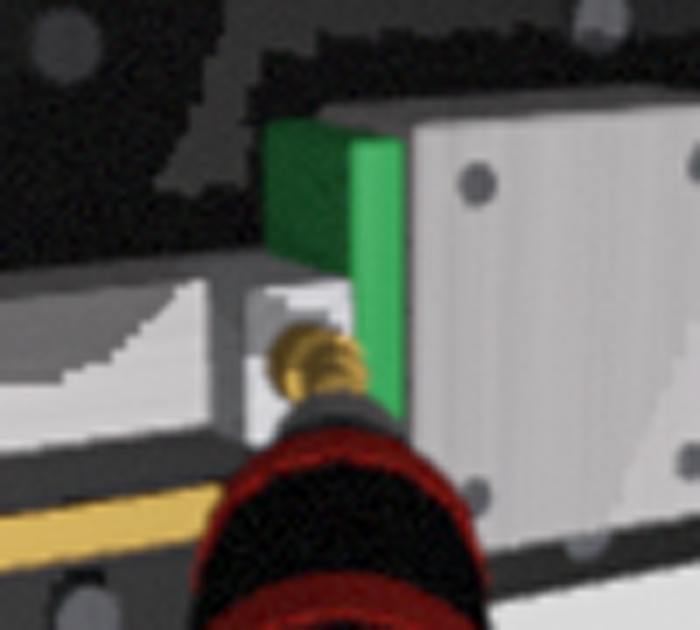

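{"fn": "carry_out", "kwargs": {"deltas": [[0.22,-0.01,-0.01,0,0,0],[0.2,-0.01,-0.01,0,0,0],[0,0,0,0,0,0]]}}

```text
t: 11.7
eef_pos: [0.5937, -0.1604, 0.1918]
ee_rot: [1.569, 1.048, 1.737]
force: [0.2, 0.8, -3.2]
width: 0.0274
```

```bash
python3 - <<'E'
from h import *
R,p,s=cur();print(s['t'],p,s['force'], RN.inv().apply(p-tgt(.109)))
s=grab('scene');save(s,'s11');crop(s,'s11c',225,170,275,220,12)
print((proj(s,N)-[225,170]+.5)*12)
R,p,_=cur();print((proj(s,p+R.apply([.117,-.0004,-.0003]))-[225,170]+.5)*12)
plan(RN,tgt(.115),2)
E
```

```text
11.7 [ 0.5937 -0.1604  0.1918] [ 0.2277  0.8479 -3.2406] [-0.0201 -0.0009 -0.0003]
[258.8247 377.6484]
[228.5555 348.6503]
dist mm 14.665533660783794 ang 0.09136541535458874 rows 2
2 x [0.183, 0.011, 0.002, 0.007, 0.006, 0.007]
```

View pics/s11c.png

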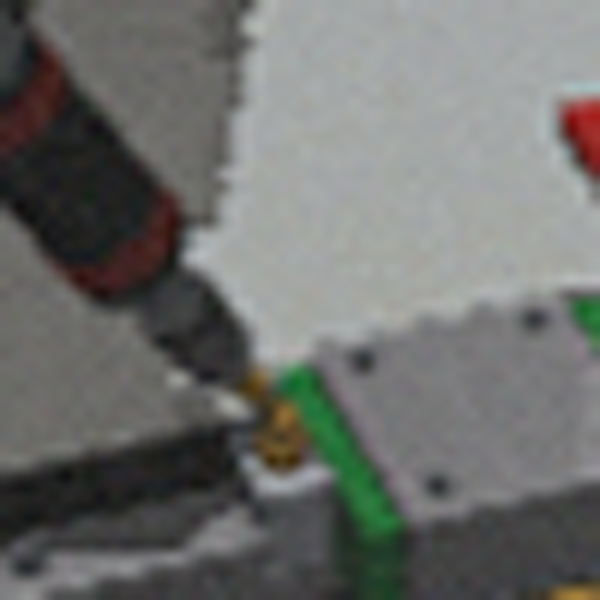

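{"fn": "carry_out", "kwargs": {"deltas": [[0.12,0.01,0,0,0,0],[0.12,0.01,0,0,0,0],[0,0,0,0,0,0]]}}

```text
t: 12.05
eef_pos: [0.5931, -0.155, 0.184]
ee_rot: [1.567, 1.049, 1.736]
force: [-0.6, -0.2, -1.7]
width: 0.0275
```

```bash
python3 - <<'E'
from h import *
for i in range(2):
    R,p,s=cur();print(s['t'],s['force'],RN.inv().apply(s['force']), RN.inv().apply(p-tgt(.109)));
    if i==0:w=grab('wrist');crop(w,'w12c',205,120,305,210,7)
E
```

```text
12.05 [-0.5616 -0.1551 -1.6748] [ 1.4208 -0.8888 -0.5796] [-0.0107 -0.0001 -0.    ]
12.1 [-0.1988 -0.4467 -2.9487] [ 2.35   -1.8271 -0.2705] [-0.011  -0.0001  0.    ]
```

View pics/w12c.png

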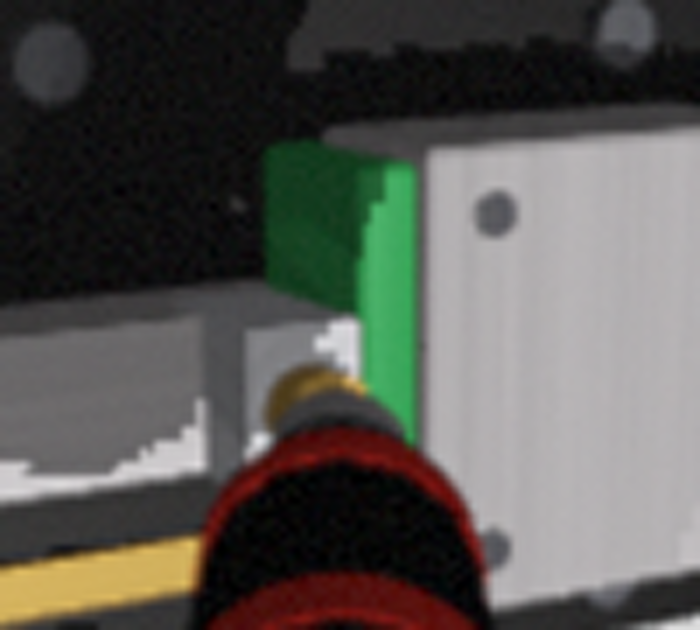

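{"fn": "carry_out", "kwargs": {"deltas": [[0.1,0,0,0,0,0],[0.1,0,0,0,0,0],[0,0,0,0,0,0]]}}

```text
t: 12.4
eef_pos: [0.5929, -0.1518, 0.178]
ee_rot: [1.564, 1.05, 1.732]
force: [-0.7, 2.8, -9.8]
width: 0.0272
```

```bash
cat > st.py <<'E'
from h import *
R,p,s=cur();print(s['t'],'F tool',RN.inv().apply(s['force'])-[2.8,-1.6,0],'M',RN.inv().apply(s['moment']), 'rel',RN.inv().apply(p-tgt(.109))*1e3,'rot',np.degrees((RN.inv()*R).as_rotvec()),s['width'])
E
python3 st.py
```

```text
12.4 F tool [ 7.121  -0.8075 -0.1968] M [ 0.0012 -0.056  -2.7202] rel [-3.9127 -0.3075  0.3099] rot [-0.1185 -0.1697 -0.1847] 0.027152456142274708
```

{"fn": "carry_out", "kwargs": {"deltas": [[0,0,0,0,0,0]]}}

```text
t: 12.5
eef_pos: [0.5927, -0.1513, 0.1774]
ee_rot: [1.565, 1.05, 1.734]
force: [0.1, 0.0, -3.1]
width: 0.0273
```

```bash
python3 st.py
```

```text
12.5 F tool [-0.1181  0.0626  0.1474] M [ 0.0228  0.0848 -2.3222] rel [-3.1502 -0.1902  0.176 ] rot [-0.0974 -0.1362 -0.1397] 0.027256329986494757
```

{"fn": "carry_out", "kwargs": {"deltas": [[0.08,0,0,0,0,0],[0.08,0,0,0,0,0],[0,0,0,0,0,0]]}}

```text
t: 12.8
eef_pos: [0.5928, -0.1496, 0.1744]
ee_rot: [1.56, 1.053, 1.731]
force: [-1.1, -3.0, 8.4]
width: 0.0275
```

```bash
python3 st.py
```

```text
12.8 F tool [-11.4549   3.352   -1.6242] M [-0.0054  0.9731 -0.768 ] rel [ 0.3172 -0.2487  0.5364] rot [-0.2253 -0.2202 -0.314 ] 0.02751991922874618
```

{"fn": "carry_out", "kwargs": {"deltas": [[0.1,0,0,0.03,0.03,0.04],[0.1,0,-0.01,0.03,0.03,0.04],[0,0,0,0,0,0]]}}

```text
t: 13.1
eef_pos: [0.5927, -0.1488, 0.1729]
ee_rot: [1.561, 1.053, 1.732]
force: [-1.8, -3.8, 8.3]
width: 0.0275
```

```bash
python3 st.py
```

```text
13.1 F tool [-11.7147   2.8164  -2.4273] M [ 0.005   1.1202 -0.5968] rel [ 2.01   -0.2319  0.6097] rot [-0.2257 -0.1888 -0.3357] 0.027513954797518274
```

{"fn": "carry_out", "kwargs": {"deltas": [[0.2,0,0,0.05,0.04,0.06],[0.2,0,-0.01,0.05,0.04,0.06],[0.2,0,-0.01,0.03,0.03,0.06]]}}

```text
t: 13.4
eef_pos: [0.5927, -0.1434, 0.1631]
ee_rot: [1.561, 1.053, 1.73]
force: [-3.2, -14.4, 44.9]
width: 0.0275
```

```bash
python3 st.py
```

```text
13.4 F tool [-48.5511  12.2201  -5.578 ] M [0.0531 2.2782 3.5003] rel [13.1849 -0.5496  1.5406] rot [-0.1863 -0.2257 -0.3115] 0.027478424372394825
```

{"fn": "carry_out", "kwargs": {"deltas": [[0.05,0.01,-0.03,0.04,0.05,0.07]]}}

```text
t: 13.5
eef_pos: [0.5923, -0.1438, 0.1653]
ee_rot: [1.561, 1.051, 1.731]
force: [0.2, -4.5, 10.4]
width: 0.0276
```

```bash
python3 st.py
```

```text
13.5 F tool [-14.0725   2.938   -0.5714] M [-0.0589  0.5441 -1.0308] rel [11.1076  0.2316  1.03  ] rot [-0.1969 -0.2141 -0.224 ] 0.027580787784435144
```

{"fn": "carry_out", "kwargs": {"deltas": [[0.12,0,-0.02,0.04,0.05,0.05],[0.12,0,-0.01,0.03,0.04,0.04],[0.12,0,-0.01,0.03,0.04,0.04]]}}

```text
t: 13.8
eef_pos: [0.5927, -0.1429, 0.1634]
ee_rot: [1.558, 1.054, 1.729]
force: [-2.0, -9.4, 24.7]
width: 0.0277
```

```bash
python3 st.py
```

```text
13.8 F tool [-28.6809   6.212   -3.5432] M [0.0048 1.833  0.7953] rel [13.1888  0.005   1.6043] rot [-0.2509 -0.2649 -0.3756] 0.027732235979729264
```

```bash
python3 st.py; python3 - <<'E'
from h import *
s=grab('scene');save(s,'s13');crop(s,'s13c',225,160,285,210,12)
w=grab('wrist');save(w,'w13');crop(w,'w13c',205,120,305,210,7)
E
python3 st.py
```

```text
13.8 F tool [-28.6809   6.212   -3.5432] M [0.0048 1.833  0.7953] rel [13.1888  0.005   1.6043] rot [-0.2509 -0.2649 -0.3756] 0.027732235979729264
13.9 F tool [-22.7902   4.2044  -4.1685] M [0.0021 1.5624 0.1696] rel [13.1538  0.1073  1.546 ] rot [-0.2537 -0.2624 -0.3706] 0.02775393207068649
```

View pics/s13c.png

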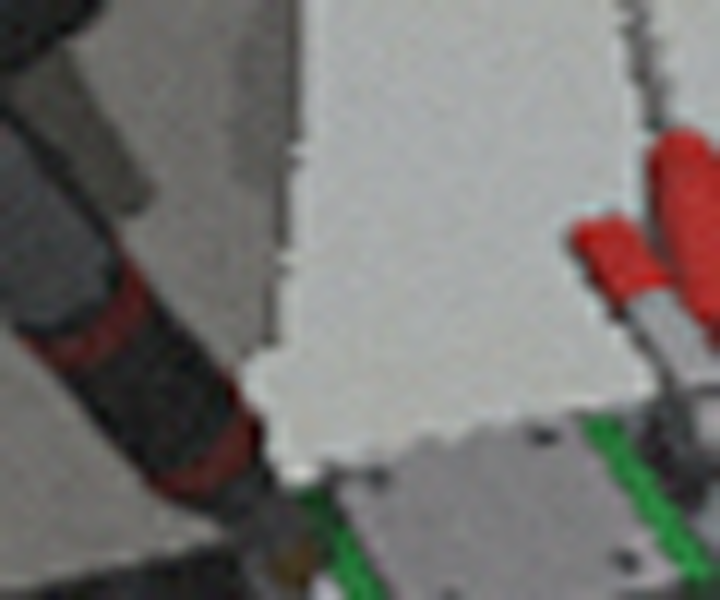

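View pics/w13c.png

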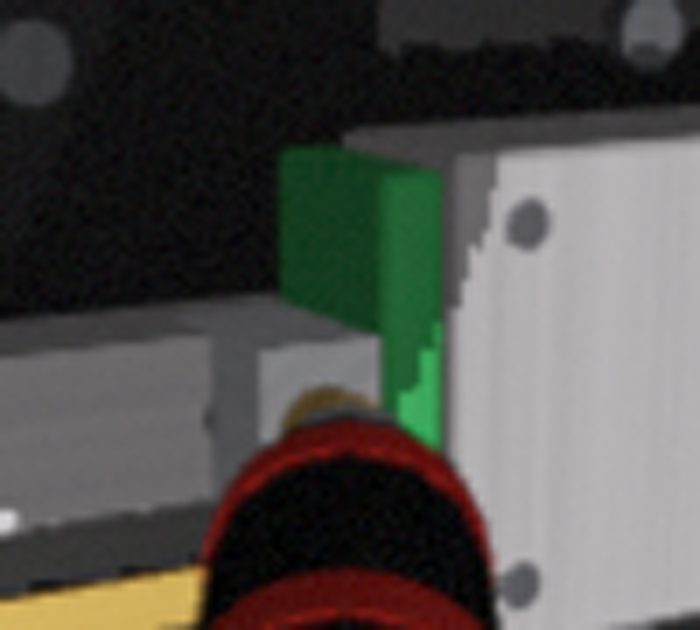

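{"fn": "carry_out", "kwargs": {"deltas": [[0.13,0,-0.04,0.08,0.1,0.12],[0.13,0,-0.04,0.08,0.1,0.12],[0.14,0,-0.04,0.08,0.1,0.12],[0.14,0,-0.04,0.08,0.1,0.12],[0.14,0,-0.04,0.08,0.1,0.12]]}}

```text
t: 14.4
eef_pos: [0.593, -0.1439, 0.1627]
ee_rot: [1.58, 1.039, 1.743]
force: [0.5, -9.2, 20.3]
width: 0.0276
```

```bash
python3 st.py; for i in 1 2 3; do python3 - <<'E'
from h import *
s=grab('scene');save(s,'s14');t=grab('top');save(t,'t14')
E
python3 st.py; done
```

```text
14.4 F tool [-24.99     3.806   -1.0368] M [ 0.0068  0.4751 -0.0593] rel [13.2469 -1.239   1.7105] rot [0.3155 0.1391 0.445 ] 0.027625559654179784
14.5 F tool [-24.7331   4.7894  -1.2594] M [-0.0141  0.5934  0.1488] rel [13.262  -1.2471  1.7111] rot [0.3174 0.1407 0.4537] 0.027642031081195638
14.6 F tool [-25.8619   4.1275  -1.1524] M [0.0022 0.5241 0.018 ] rel [13.2775 -1.2175  1.6999] rot [0.3126 0.1388 0.4448] 0.027629919823176963
14.7 F tool [-24.5025   4.6381  -1.3464] M [-0.0134  0.4884 -0.0037] rel [13.2216 -1.2258  1.7139] rot [0.3103 0.1314 0.4406] 0.027647714659646324
```

```bash
python3 - <<'E'
from h import *
a=load('top');b=load('t14');sa=load('scene');sb=load('s14')
def st(f,k,r):
    x0,y0,x1,y1=r;return cv2.resize(f['pixels'][y0:y1,x0:x1,::-1],None,fx=k,fy=k,interpolation=cv2.INTER_CUBIC)
r=(205,175,305,240);q=(215,155,315,220)
cv2.imwrite('pics/cmp.png',np.vstack([np.hstack([st(a,4,r),st(b,4,r)]),np.hstack([st(sa,4,q),st(sb,4,q)])]))
# carriage shift by template match of green/white block patch
for f,g,(x0,y0,x1,y1) in ((a,b,(226,190,262,225)),(sa,sb,(252,192,287,222))):
    A_=cv2.cvtColor(f['pixels'],7)[y0:y1,x0:x1];B_=cv2.cvtColor(g['pixels'],7)[y0-5:y1+5,x0-5:x1+5]
    m=cv2.matchTemplate(B_,A_,5);i=np.unravel_index(m.argmax(),m.shape);print('shift px',i[1]-5,i[0]-5,m.max())
cv2.imwrite('pics/s14.png',sb['pixels'][:,:,::-1])
E
```

```text
shift px -1 0 0.975367
shift px 0 0 0.9695257
```

View pics/cmp.png

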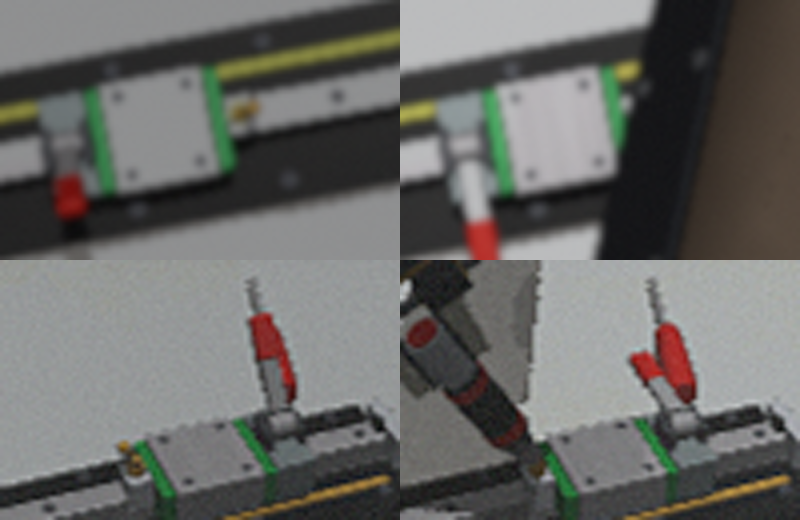

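View pics/s14.png

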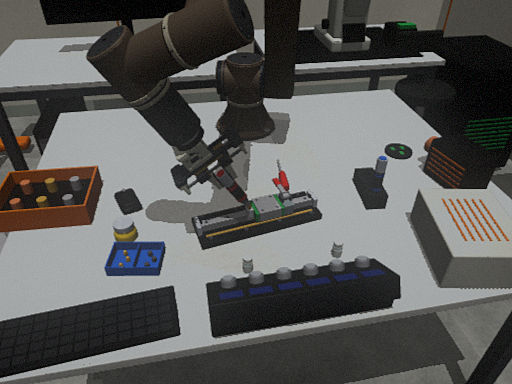

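```bash
python3 -c "
from station import arm
print(arm.job_done())"; python3 st.py
```

```text
the job is handed in; nothing more can be done
None
the job is handed in; nothing more can be done
```

The job is handed in at about 14.7 s of the 51 s. The lever is folded down and the red gun is still held on the nipple, pushed in.

- **Lever:** The red clamp lever went fully down. Its pad corners in the scene picture matched the locked position. The push ended with a spike of 86 N at the fingertips against the lever's stop, and I backed off at once. That is below the 120 N wrist limit. It is above 40 N, but only the fingertips were touching, not the arm or the gripper's body.
- **Gun:** I lifted the red-ringed gun from its bore with a 60 N grip and pressed its coupler along the 30° nipple axis. A brief inward pull, then zero force, fits the jaws snapping over the ball. The nozzle spring then took up at about 11 N.
- **Nozzle:** I pushed until the gun stopped moving, about 13 mm past where I reckoned the ball to be, against a stated 12 mm stroke. The extra 1 mm is either measuring error or slight slip. Force briefly peaked at about 48 N while reaching the stop.

**Last checks:**
- **Push:** it held steady at about 25 N, above the spring's 14.8 N at the stop, and the gun did not slip.
- **Squareness:** the tool was within about 0.6° of the intended axis, with about 4 N of sideways force. It stood 1–2 mm off my estimate of the ball's position, which I put down to the camera calibration.
- **Carriage:** the scene picture showed no shift. The top picture's matching gave 1 pixel (about 2.5 mm). The block looked unmoved side by side, so I took that as noise.
- **Rest of the desk:** the blue gun and the other objects look untouched in the scene picture.

I could not see inside the coupler. The snap and the stop are inferred from force and travel.

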